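# Index the throttle slides and key the checker on

## Robot

A 6-joint arm with a two-finger parallel gripper is mounted at the origin on the work surface. World frame = base frame: x ahead of the robot, y to its left, z up, the work surface at z = 0. Lengths are in mm, angles in rad, forces in N, time in s.
With the tool pointing down it reaches from about 350 to 800 mm from the base axis. Payload 7.3 kg.
Tool frame: the origin (TCP) lies on the front face of the gripper's body, between the roots of the fingers; the fingertips stand robot.tcp_to_tips ahead of it and the grasp point (between the pads) lies 54 mm ahead of it (robot.tcp_to_tips is the distance from the TCP to the fingertips, in mm); x points along the fingers, y is the direction in which the jaws open and shut, and the axes are right-handed (so a half turn about x gives the same grasp; the last joint's range is limited). The gripper opens to 85 mm and grips with 20 to 120 N. Pads are 22 mm wide; open, the fingers measure 114 mm over their backs; the gripper's body (76 mm by 85 mm) begins 54 mm behind the grasp point. The pads swing forward as they close: fully open they stand 13 mm farther back than shut.
Start: joints at [1.082, 0.342, 1.524, -0, 1.275, -0.146], TCP at [176.449, 494.473, 303.922] pointing down, gripper open.
Joint ranges: [-2.53, 2.53], [-0.77, 2.02], [0.04, 2.7], [-1, 4.14], [0.28, 2.66], [-3.11, 3.11]. Speed limits (rad/s): [2.57, 2.57, 3.14, 3.14, 3.14, 3.14].

## Interface

Orientations are given as a rotation vector (axis times angle).
In Python, from station import robot, snapshot gives the robot as it stands.
- The arm moves only by the tool send_rows, never from a script. Its argument "commands" is a list of rows, each a list of 7 numbers: the turn, a rotation vector about the tool's x, y, z in degrees, then the shift along the tool's x, y, z in cm, then the opening, from -1 (shut) to 1 (fully open), so that 0 is half open. In form: [[wx, wy, wz, tx, ty, tz, jaw], ...]. A call has 1 to 8 rows; each row is the pose to reach, as a shift and turn from the pose measured when the call began, along the tool's axes at that moment; what a row does not reach only later rows make up. A row lasts 1/8 s, in which the tool goes at most 62.5 mm and 10.7 degrees, less where a joint would pass 70% of its speed; a pose out of reach is approached as far as the arm can. A call with a gripper value outside its range is refused whole. The fingers move at their own pace and stop on an object; "newtons" is the grip in N (left out, the last holds). Time passes only in rows, so rows that repeat a pose let the fingers close. It gives the time, the measured TCP pose, the force and the opening at its end, in the units of the state.
- robot.observe(): the state, without advancing time (a new reading comes with each control period).
- snapshot(name): name is "side" or "top"; returns a dict with "pixels" (420x560x3 uint8, red, green, blue), "K" (3x3 intrinsics, pixels), "distortion" ([k1, k2, p1, p2, k3] as OpenCV has them; the pictures are not rectified), "view" (4x4, takes a point from world to camera coordinates). Camera axes: x right, y down, z forward; pixel columns grow to the right and rows downward; lengths in mm; the calibration is good to about 2 mm. A picture is of the moment at which its call begins. There is no depth.
- robot.finish_job(): hands the job in, once; it reports no verdict.
The state is a dict: "t": time; "joint_positions": joint angles; "joint_vel": joint speeds; "tau": joint torques, N m; "eef_pos": TCP position; "tcp_rot": TCP orientation; "contact_force": force on the tool from outside, world axes, zero at the start; "wrist_torque": the same for the moment, N m; "grip_width": finger opening in mm.
Only numpy, scipy, OpenCV 4.12 (cv2) and the standard library are available. Lean on these libraries where they do the work, as an engineer would, in place of code of your own. Each camera call takes 0.05 s, during which the arm holds its last target.

## Task

Stand every brass throttle slide upright in the middle of a dial on the check stand, one to a dial (any dial), each turned so that its guide rib faces straight at that dial's white arrow. Only when all are set, take the key from its holder, push it fully home in the switch, turn it clockwise to the stop to start the check, then pull it out and put it back upright and fully home in its holder, leaving the switch on and the slides as set. Do not knock over the glass jar.

Things in the scene. Friction and masses are not known exactly. Their poses are not given: they have to be found in the camera images.
- slide1_mid (a point): Centre of a loose brass throttle slide: upright solid cylinder, 50 mm diameter, 40 mm tall, about 200 g, heavier at the foot, one full-height guide rib on its side, 8 mm wide, 7 mm proud; a dark groove on the flat top runs from the middle to the rib. Site +x points from the axis to the rib, z up the axis. All alike; three or four are present, standing on the bench at the start (an absent one has no pose)
- slide1_rib (a point): point on the outer face of that slide's guide rib, half-way up: 32 mm from the axis along the slide's +x
- dial1_top (a point): Centre of the top of a fixed black index dial, 90 mm diameter, 4 mm thick, on the check stand (grey plate 400 x 100 x 8 mm; dial tops 12 mm above the bench). A flat grey 51 mm disc in the middle is for the slide. Its white painted arrow lies along point +x, 33 to 44 mm from the centre, head pointing in to the centre. z up. Four dials in a row, 100 mm apart, arrows turned differently
- slide2_mid (a point): Centre of a loose brass throttle slide: upright solid cylinder, 50 mm diameter, 40 mm tall, about 200 g, heavier at the foot, one full-height guide rib on its side, 8 mm wide, 7 mm proud; a dark groove on the flat top runs from the middle to the rib. Site +x points from the axis to the rib, z up the axis. All alike; three or four are present, standing on the bench at the start (an absent one has no pose)
- slide2_rib (a point): point on the outer face of that slide's guide rib, half-way up: 32 mm from the axis along the slide's +x
- dial2_top (a point): Centre of the top of a fixed black index dial, 90 mm diameter, 4 mm thick, on the check stand (grey plate 400 x 100 x 8 mm; dial tops 12 mm above the bench). A flat grey 51 mm disc in the middle is for the slide. Its white painted arrow lies along point +x, 33 to 44 mm from the centre, head pointing in to the centre. z up. Four dials in a row, 100 mm apart, arrows turned differently
- slide3_mid (a point): Centre of a loose brass throttle slide: upright solid cylinder, 50 mm diameter, 40 mm tall, about 200 g, heavier at the foot, one full-height guide rib on its side, 8 mm wide, 7 mm proud; a dark groove on the flat top runs from the middle to the rib. Site +x points from the axis to the rib, z up the axis. All alike; three or four are present, standing on the bench at the start (an absent one has no pose)
- slide3_rib (a point): point on the outer face of that slide's guide rib, half-way up: 32 mm from the axis along the slide's +x
- dial3_top (a point): Centre of the top of a fixed black index dial, 90 mm diameter, 4 mm thick, on the check stand (grey plate 400 x 100 x 8 mm; dial tops 12 mm above the bench). A flat grey 51 mm disc in the middle is for the slide. Its white painted arrow lies along point +x, 33 to 44 mm from the centre, head pointing in to the centre. z up. Four dials in a row, 100 mm apart, arrows turned differently
- slide4_mid (a point): Centre of a loose brass throttle slide: upright solid cylinder, 50 mm diameter, 40 mm tall, about 200 g, heavier at the foot, one full-height guide rib on its side, 8 mm wide, 7 mm proud; a dark groove on the flat top runs from the middle to the rib. Site +x points from the axis to the rib, z up the axis. All alike; three or four are present, standing on the bench at the start (an absent one has no pose)
- slide4_rib (a point): point on the outer face of that slide's guide rib, half-way up: 32 mm from the axis along the slide's +x
- dial4_top (a point): Centre of the top of a fixed black index dial, 90 mm diameter, 4 mm thick, on the check stand (grey plate 400 x 100 x 8 mm; dial tops 12 mm above the bench). A flat grey 51 mm disc in the middle is for the slide. Its white painted arrow lies along point +x, 33 to 44 mm from the centre, head pointing in to the centre. z up. Four dials in a row, 100 mm apart, arrows turned differently
- cylinder (a joint): lock cylinder of the key switch, in rad: turns about the vertical, grows clockwise seen from above, from 0 (off stop) to 1.25 (on stop, about 72 degrees); starts at 0 to 0.2; has light friction (0.06 N m), no spring, stays where it is left
- slot (a point): Centre of the key slot's mouth in the top of the lock cylinder, a round 40 mm aluminium disc 3 mm above a grey 90 x 90 x 40 mm switch box (mouth 43 mm above the bench). Slot 19 mm along point x, 8 mm along y, 31 mm deep, z up; the point turns with the cylinder. The blade fits either way round
- key_grip (a point): Centre of the loose key's black flat grip, 30 (x) x 10 (y) x 50 (z) mm; pinch across the 10 mm. Below it a collar 26 mm diameter, 5 mm thick, underside 30 mm below this point, then a steel blade 16 (x) x 5 (y) mm, 24 mm long, last 5 mm narrowed to 12 x 3. 60 g. Starts upright (z up) in its holder. Fully in, the collar rests on the cylinder's or holder's top
- key_tip (a point): bottom end of the key's blade, on its axis, 54 mm below key_grip
- holder_slot (a point): centre of the mouth of the roomy slot in the top of the key holder, a fixed grey plastic block 60 (x) x 50 (y) x 32 (z) mm; slot 24 mm along x, 13 mm along y, right through to the bench
- jar_mid (a point): centre of a green glass sight jar with metal cap, 56 mm diameter, 70 mm tall, standing on the bench; must not be knocked over
There are look-alikes about, which are no part of the job. What is shaped like the part that bears slide3_mid but pink is not meant.

How it is judged (in metres and radians):
On the way, in this order (a step that is already met when the one before it is completed fails the run):
1. every slide present stands on a dial with its rib facing that dial's arrow, and the switch has not yet been turned on (((horizontal distance between slide1_mid and dial1_top below 0.01 m and z of slide1_mid in the frame of dial1_top between 0.015 and 0.025 m and angle between slide1_mid's own z axis and vertical below 0.12 rad and angle between the x axis of slide1_mid and the x axis of dial1_top, either way round below 0.2 rad and x of slide1_rib in the frame of dial1_top above 0.01 m) or (horizontal distance between slide1_mid and dial2_top below 0.01 m and z of slide1_mid in the frame of dial2_top between 0.015 and 0.025 m and angle between slide1_mid's own z axis and vertical below 0.12 rad and angle between the x axis of slide1_mid and the x axis of dial2_top, either way round below 0.2 rad and x of slide1_rib in the frame of dial2_top above 0.01 m) or (horizontal distance between slide1_mid and dial3_top below 0.01 m and z of slide1_mid in the frame of dial3_top between 0.015 and 0.025 m and angle between slide1_mid's own z axis and vertical below 0.12 rad and angle between the x axis of slide1_mid and the x axis of dial3_top, either way round below 0.2 rad and x of slide1_rib in the frame of dial3_top above 0.01 m) or (horizontal distance between slide1_mid and dial4_top below 0.01 m and z of slide1_mid in the frame of dial4_top between 0.015 and 0.025 m and angle between slide1_mid's own z axis and vertical below 0.12 rad and angle between the x axis of slide1_mid and the x axis of dial4_top, either way round below 0.2 rad and x of slide1_rib in the frame of dial4_top above 0.01 m)) and ((horizontal distance between slide2_mid and dial1_top below 0.01 m and z of slide2_mid in the frame of dial1_top between 0.015 and 0.025 m and angle between slide2_mid's own z axis and vertical below 0.12 rad and angle between the x axis of slide2_mid and the x axis of dial1_top, either way round below 0.2 rad and x of slide2_rib in the frame of dial1_top above 0.01 m) or (horizontal distance between slide2_mid and dial2_top below 0.01 m and z of slide2_mid in the frame of dial2_top between 0.015 and 0.025 m and angle between slide2_mid's own z axis and vertical below 0.12 rad and angle between the x axis of slide2_mid and the x axis of dial2_top, either way round below 0.2 rad and x of slide2_rib in the frame of dial2_top above 0.01 m) or (horizontal distance between slide2_mid and dial3_top below 0.01 m and z of slide2_mid in the frame of dial3_top between 0.015 and 0.025 m and angle between slide2_mid's own z axis and vertical below 0.12 rad and angle between the x axis of slide2_mid and the x axis of dial3_top, either way round below 0.2 rad and x of slide2_rib in the frame of dial3_top above 0.01 m) or (horizontal distance between slide2_mid and dial4_top below 0.01 m and z of slide2_mid in the frame of dial4_top between 0.015 and 0.025 m and angle between slide2_mid's own z axis and vertical below 0.12 rad and angle between the x axis of slide2_mid and the x axis of dial4_top, either way round below 0.2 rad and x of slide2_rib in the frame of dial4_top above 0.01 m)) and ((horizontal distance between slide3_mid and dial1_top below 0.01 m and z of slide3_mid in the frame of dial1_top between 0.015 and 0.025 m and angle between slide3_mid's own z axis and vertical below 0.12 rad and angle between the x axis of slide3_mid and the x axis of dial1_top, either way round below 0.2 rad and x of slide3_rib in the frame of dial1_top above 0.01 m) or (horizontal distance between slide3_mid and dial2_top below 0.01 m and z of slide3_mid in the frame of dial2_top between 0.015 and 0.025 m and angle between slide3_mid's own z axis and vertical below 0.12 rad and angle between the x axis of slide3_mid and the x axis of dial2_top, either way round below 0.2 rad and x of slide3_rib in the frame of dial2_top above 0.01 m) or (horizontal distance between slide3_mid and dial3_top below 0.01 m and z of slide3_mid in the frame of dial3_top between 0.015 and 0.025 m and angle between slide3_mid's own z axis and vertical below 0.12 rad and angle between the x axis of slide3_mid and the x axis of dial3_top, either way round below 0.2 rad and x of slide3_rib in the frame of dial3_top above 0.01 m) or (horizontal distance between slide3_mid and dial4_top below 0.01 m and z of slide3_mid in the frame of dial4_top between 0.015 and 0.025 m and angle between slide3_mid's own z axis and vertical below 0.12 rad and angle between the x axis of slide3_mid and the x axis of dial4_top, either way round below 0.2 rad and x of slide3_rib in the frame of dial4_top above 0.01 m)) and ((horizontal distance between slide4_mid and dial1_top below 0.01 m and z of slide4_mid in the frame of dial1_top between 0.015 and 0.025 m and angle between slide4_mid's own z axis and vertical below 0.12 rad and angle between the x axis of slide4_mid and the x axis of dial1_top, either way round below 0.2 rad and x of slide4_rib in the frame of dial1_top above 0.01 m) or (horizontal distance between slide4_mid and dial2_top below 0.01 m and z of slide4_mid in the frame of dial2_top between 0.015 and 0.025 m and angle between slide4_mid's own z axis and vertical below 0.12 rad and angle between the x axis of slide4_mid and the x axis of dial2_top, either way round below 0.2 rad and x of slide4_rib in the frame of dial2_top above 0.01 m) or (horizontal distance between slide4_mid and dial3_top below 0.01 m and z of slide4_mid in the frame of dial3_top between 0.015 and 0.025 m and angle between slide4_mid's own z axis and vertical below 0.12 rad and angle between the x axis of slide4_mid and the x axis of dial3_top, either way round below 0.2 rad and x of slide4_rib in the frame of dial3_top above 0.01 m) or (horizontal distance between slide4_mid and dial4_top below 0.01 m and z of slide4_mid in the frame of dial4_top between 0.015 and 0.025 m and angle between slide4_mid's own z axis and vertical below 0.12 rad and angle between the x axis of slide4_mid and the x axis of dial4_top, either way round below 0.2 rad and x of slide4_rib in the frame of dial4_top above 0.01 m)) and value of joint cylinder below 0.6 rad), for 0.2 s.
2. the key is fully in the switch and has turned it clockwise to on (value of joint cylinder above 1.05 rad and horizontal distance between key_tip and slot below 0.006 m and z of key_tip in the frame of slot below -0.019 m), for 0.2 s.
At the end, for the whole second after the job is handed in: Every slide present stands upright on a dial, its axis within 10 mm of the dial's centre and its rib within 0.2 rad (11 degrees) of the arrow's direction; the switch is on (joint above 1.05 rad); the key is upright back in its holder, the blade at least 19 mm deep (((horizontal distance between slide1_mid and dial1_top below 0.01 m and z of slide1_mid in the frame of dial1_top between 0.015 and 0.025 m and angle between slide1_mid's own z axis and vertical below 0.12 rad and angle between the x axis of slide1_mid and the x axis of dial1_top, either way round below 0.2 rad and x of slide1_rib in the frame of dial1_top above 0.01 m) or (horizontal distance between slide1_mid and dial2_top below 0.01 m and z of slide1_mid in the frame of dial2_top between 0.015 and 0.025 m and angle between slide1_mid's own z axis and vertical below 0.12 rad and angle between the x axis of slide1_mid and the x axis of dial2_top, either way round below 0.2 rad and x of slide1_rib in the frame of dial2_top above 0.01 m) or (horizontal distance between slide1_mid and dial3_top below 0.01 m and z of slide1_mid in the frame of dial3_top between 0.015 and 0.025 m and angle between slide1_mid's own z axis and vertical below 0.12 rad and angle between the x axis of slide1_mid and the x axis of dial3_top, either way round below 0.2 rad and x of slide1_rib in the frame of dial3_top above 0.01 m) or (horizontal distance between slide1_mid and dial4_top below 0.01 m and z of slide1_mid in the frame of dial4_top between 0.015 and 0.025 m and angle between slide1_mid's own z axis and vertical below 0.12 rad and angle between the x axis of slide1_mid and the x axis of dial4_top, either way round below 0.2 rad and x of slide1_rib in the frame of dial4_top above 0.01 m)) and ((horizontal distance between slide2_mid and dial1_top below 0.01 m and z of slide2_mid in the frame of dial1_top between 0.015 and 0.025 m and angle between slide2_mid's own z axis and vertical below 0.12 rad and angle between the x axis of slide2_mid and the x axis of dial1_top, either way round below 0.2 rad and x of slide2_rib in the frame of dial1_top above 0.01 m) or (horizontal distance between slide2_mid and dial2_top below 0.01 m and z of slide2_mid in the frame of dial2_top between 0.015 and 0.025 m and angle between slide2_mid's own z axis and vertical below 0.12 rad and angle between the x axis of slide2_mid and the x axis of dial2_top, either way round below 0.2 rad and x of slide2_rib in the frame of dial2_top above 0.01 m) or (horizontal distance between slide2_mid and dial3_top below 0.01 m and z of slide2_mid in the frame of dial3_top between 0.015 and 0.025 m and angle between slide2_mid's own z axis and vertical below 0.12 rad and angle between the x axis of slide2_mid and the x axis of dial3_top, either way round below 0.2 rad and x of slide2_rib in the frame of dial3_top above 0.01 m) or (horizontal distance between slide2_mid and dial4_top below 0.01 m and z of slide2_mid in the frame of dial4_top between 0.015 and 0.025 m and angle between slide2_mid's own z axis and vertical below 0.12 rad and angle between the x axis of slide2_mid and the x axis of dial4_top, either way round below 0.2 rad and x of slide2_rib in the frame of dial4_top above 0.01 m)) and ((horizontal distance between slide3_mid and dial1_top below 0.01 m and z of slide3_mid in the frame of dial1_top between 0.015 and 0.025 m and angle between slide3_mid's own z axis and vertical below 0.12 rad and angle between the x axis of slide3_mid and the x axis of dial1_top, either way round below 0.2 rad and x of slide3_rib in the frame of dial1_top above 0.01 m) or (horizontal distance between slide3_mid and dial2_top below 0.01 m and z of slide3_mid in the frame of dial2_top between 0.015 and 0.025 m and angle between slide3_mid's own z axis and vertical below 0.12 rad and angle between the x axis of slide3_mid and the x axis of dial2_top, either way round below 0.2 rad and x of slide3_rib in the frame of dial2_top above 0.01 m) or (horizontal distance between slide3_mid and dial3_top below 0.01 m and z of slide3_mid in the frame of dial3_top between 0.015 and 0.025 m and angle between slide3_mid's own z axis and vertical below 0.12 rad and angle between the x axis of slide3_mid and the x axis of dial3_top, either way round below 0.2 rad and x of slide3_rib in the frame of dial3_top above 0.01 m) or (horizontal distance between slide3_mid and dial4_top below 0.01 m and z of slide3_mid in the frame of dial4_top between 0.015 and 0.025 m and angle between slide3_mid's own z axis and vertical below 0.12 rad and angle between the x axis of slide3_mid and the x axis of dial4_top, either way round below 0.2 rad and x of slide3_rib in the frame of dial4_top above 0.01 m)) and ((horizontal distance between slide4_mid and dial1_top below 0.01 m and z of slide4_mid in the frame of dial1_top between 0.015 and 0.025 m and angle between slide4_mid's own z axis and vertical below 0.12 rad and angle between the x axis of slide4_mid and the x axis of dial1_top, either way round below 0.2 rad and x of slide4_rib in the frame of dial1_top above 0.01 m) or (horizontal distance between slide4_mid and dial2_top below 0.01 m and z of slide4_mid in the frame of dial2_top between 0.015 and 0.025 m and angle between slide4_mid's own z axis and vertical below 0.12 rad and angle between the x axis of slide4_mid and the x axis of dial2_top, either way round below 0.2 rad and x of slide4_rib in the frame of dial2_top above 0.01 m) or (horizontal distance between slide4_mid and dial3_top below 0.01 m and z of slide4_mid in the frame of dial3_top between 0.015 and 0.025 m and angle between slide4_mid's own z axis and vertical below 0.12 rad and angle between the x axis of slide4_mid and the x axis of dial3_top, either way round below 0.2 rad and x of slide4_rib in the frame of dial3_top above 0.01 m) or (horizontal distance between slide4_mid and dial4_top below 0.01 m and z of slide4_mid in the frame of dial4_top between 0.015 and 0.025 m and angle between slide4_mid's own z axis and vertical below 0.12 rad and angle between the x axis of slide4_mid and the x axis of dial4_top, either way round below 0.2 rad and x of slide4_rib in the frame of dial4_top above 0.01 m)) and value of joint cylinder above 1.05 rad and horizontal distance between key_tip and holder_slot below 0.009 m and z of key_tip in the frame of holder_slot below -0.019 m and angle between key_tip's own z axis and vertical below 0.15 rad); the robot touches nothing.
It fails at once if the glass jar is knocked over (angle between jar_mid's own z axis and vertical above 0.6 rad).
Of slide1, slide2, slide3, slide4 only 3 to 4 are there at a start; the rules pass over those that are not, and their reading is None.
At some moment in a run one of slide1, slide2, slide3, slide4 may be knocked a few centimetres aside while the robot is not near it.
It also fails if it takes over 210 s, if anything falls off the work surface, if the arm or the gripper's body presses on something with over 40 N, if the wrist force passes 120 N, or if a joint passes its speed limit or range.

## Working session

There is one attempt and no reset: what is moved stays moved. The work goes in short steps, Python scripts to look and compute and a tool call to move; the robot and the scene stay as the last step left them, time stands still between calls to the robot, and variables do not carry over. Pictures are saved under pics/ and viewed, and the job is handed in when it is done.

Besides the shell and the picture viewer there is one more tool, called after ">>>" by a JSON object that holds its "fn" and its "kwargs". send_rows: Moves the arm, as the interface text tells. Its arguments: {"type":"object","properties":{"commands":{"type":"array"},"newtons":{"type":"number"}},"required":["commands"]}

```bash
ls -la; mkdir -p pics
python3 - <<'E'
from station import robot, snapshot
import cv2,numpy as np
print(robot.observe()); print(robot.tcp_to_tips)
for n in ("side","top"):
    s=snapshot(n); cv2.imwrite(f"pics/{n}0.png",s["pixels"][:,:,::-1]); print(n,s["K"],s["distortion"],s["view"])
E
```

```text
total 12
drwxr-xr-x  3 agent agent 4096 Dec  7 14:27 .
drwxr-xr-x 23 root  root  4096 Dec  7 14:27 ..
drwxr-xr-x  2 agent agent 4096 Dec  7 14:27 pics
{'t': 0.0, 'joint_positions': array([ 1.08195170e+00,  3.42712722e-01,  1.52498392e+00,  9.01286528e-06,
        1.27540836e+00, -1.46029906e-01]), 'joint_vel': array([-0.000105  ,  0.00035232, -0.00115199,  0.00110436, -0.00021338,
       -0.00064282]), 'tau': array([-4.48454603e-04, -4.33689308e+01, -2.46004111e+01, -2.59690323e-04,
        8.02477560e-03, -7.32697146e-06]), 'eef_pos': array([176.33240926, 494.20505266, 303.24261825]), 'tcp_rot': array([ 0.26789641,  1.55448571, -0.2701583 ]), 'contact_force': array([-0.37731523,  0.01870775, -0.15799844]), 'wrist_torque': array([ 0.02256998, -0.00300488, -0.02755169]), 'grip_width': 85.31449803444266}
72.6
side [[463.58577603   0.         273.09253783]
 [  0.         463.58577603 203.44542898]
 [  0.           0.           1.        ]] [-0.04803723  0.          0.          0.          0.        ] [[ 9.98185622e-01 -5.66847274e-02  2.03053271e-02 -5.66200373e+02]
 [-2.45045287e-02 -6.90478104e-01 -7.22938114e-01  5.01864828e+01]
 [ 5.49999337e-02  7.21128858e-01 -6.90614348e-01  1.08624535e+03]
 [ 0.00000000e+00  0.00000000e+00  0.00000000e+00  1.00000000e+00]]
top [[431.70394138   0.         274.36364445]
 [  0.         431.70394138 216.65088099]
 [  0.           0.           1.        ]] [-0.02260945  0.          0.          0.          0.        ] [[-2.72428108e-04 -9.99869836e-01 -1.61318825e-02  1.84478052e+01]
 [-9.85691325e-01  2.98768850e-03 -1.68533932e-01  5.53696656e+02]
 [ 1.68560192e-01  1.58551432e-02 -9.85563837e-01  1.07984076e+03]
 [ 0.00000000e+00  0.00000000e+00  0.00000000e+00  1.00000000e+00]]
```

View pics/side0.png

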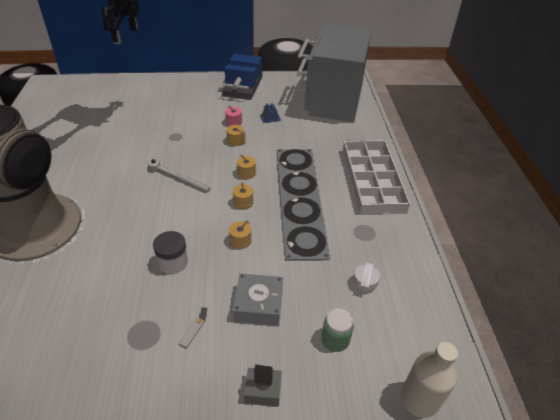

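View pics/top0.png

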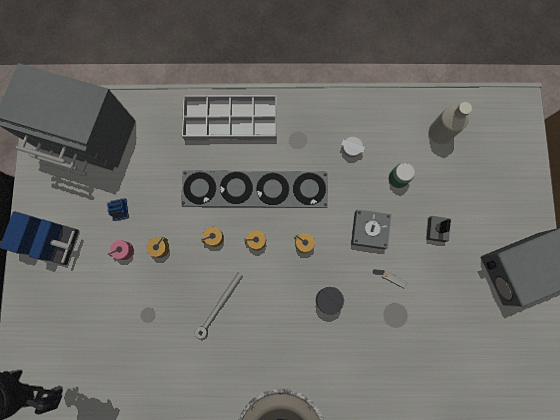

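The brass slides are at top-view pixels (157,247), (213,236), (256,240) and (305,242). The pink look-alike is at (121,250). The other confusable items are the dark jar (330,300) against the green jar (402,175), and the knife (390,278) against the key (443,227). Next I'll write helpers and take close crops.

```bash
cat > h.py <<'E'
from station import robot, snapshot
import cv2,numpy as np
from scipy.spatial.transform import Rotation as R
def proj(s,P):
    P=np.atleast_2d(np.asarray(P,float)); V=s["view"]
    rv,_=cv2.Rodrigues(V[:3,:3]); return cv2.projectPoints(P,rv,V[:3,3],s["K"],np.array(s["distortion"],float))[0].reshape(-1,2)
def back(s,px,z):
    px=np.asarray(px,float).reshape(-1,1,2)
    n=cv2.undistortPoints(px,s["K"],np.array(s["distortion"],float)).reshape(-1,2)
    V=s["view"];Rm=V[:3,:3];c=-Rm.T@V[:3,3]
    d=np.c_[n,np.ones(len(n))]@Rm
    return c+d*((z-c[2])/d[:,2])[:,None]
def crop(s,x0,y0,w,h,k,name):
    im=s["pixels"][y0:y0+h,x0:x0+w,::-1]
    im=cv2.resize(im,None,fx=k,fy=k,interpolation=cv2.INTER_CUBIC); cv2.imwrite(name,im)
# rectified: orthographic top-down map at height z, mm per px res
def ortho(s,cx,cy,z,half=60,res=0.25):
    n=int(2*half/res); 
    # image up = +x, right = -y
    r,c=np.mgrid[0:n,0:n]
    X=cx+half-(r+.5)*res; Y=cy+half-(c+.5)*res
    p=proj(s,np.c_[X.ravel(),Y.ravel(),np.full(X.size,z)]).astype(np.float32).reshape(n,n,2)
    return cv2.remap(s["pixels"],p[...,0],p[...,1],cv2.INTER_CUBIC)
E
python3 - <<'E'
from h import *
import pickle
t=snapshot("top"); s=snapshot("side"); pickle.dump((t,s),open("init.pkl","wb"))
crop(t,100,150,240,115,3.3,"pics/c1.png"); crop(t,330,150,130,90,6,"pics/c2.png")
crop(s,210,90,120,175,3.4,"pics/c3.png"); crop(s,220,260,150,145,4,"pics/c4.png")
E
```

```text
(no output)
```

View pics/c1.png

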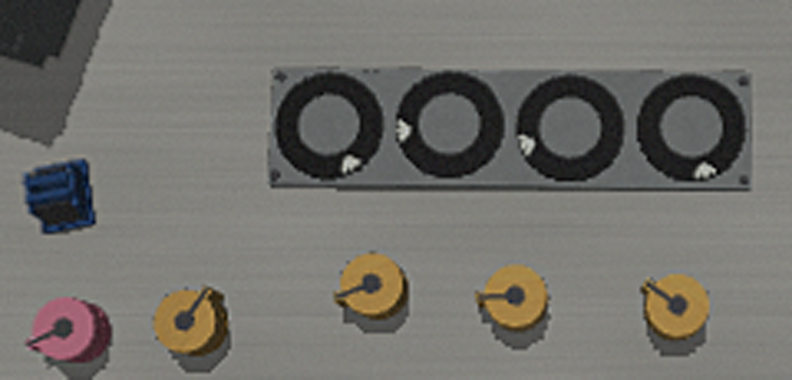

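View pics/c2.png

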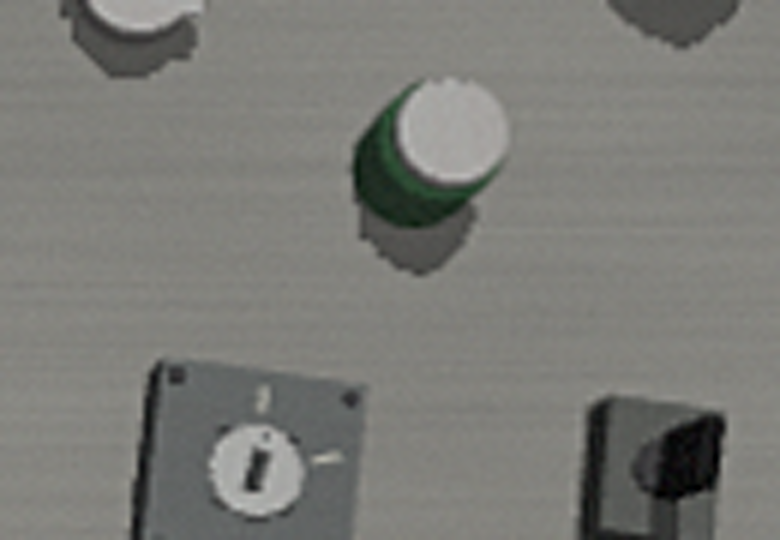

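View pics/c3.png

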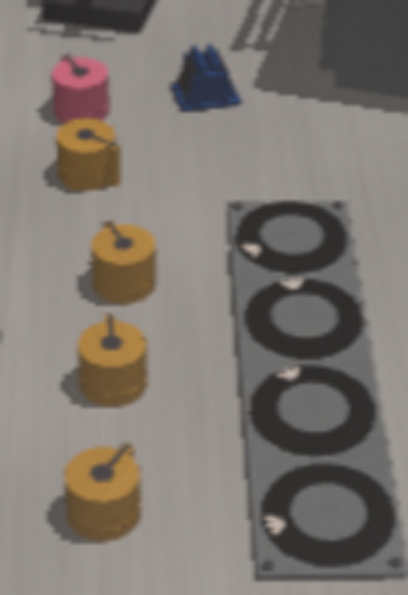

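View pics/c4.png

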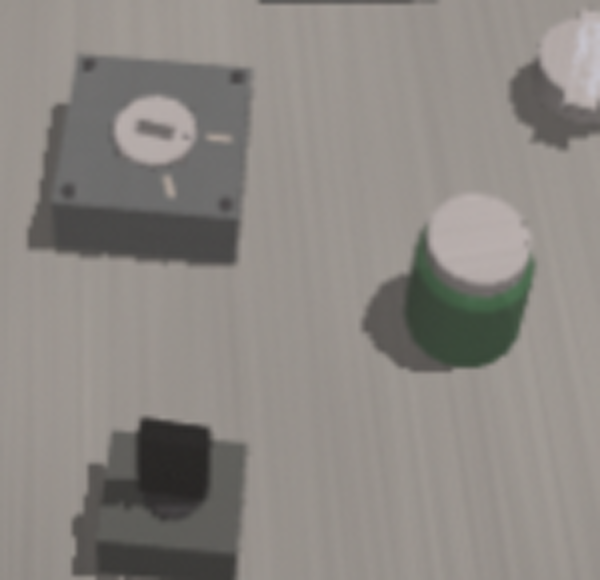

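```bash
cat > meas.py <<'E'
from h import *
from scipy.optimize import minimize
K=4 # supersample
def big(s,bb):
    x0,y0,x1,y1=bb
    return cv2.resize(s["pixels"][y0:y1,x0:x1],None,fx=K,fy=K,interpolation=cv2.INTER_CUBIC)
def brassmask(im):
    a=im.astype(int); r,g,b=a[...,0],a[...,1],a[...,2]
    return ((r-b)>0.35*r)&(r-g<0.5*r)&(r>25)&(g-b>0.15*r)
ang=np.linspace(0,2*np.pi,60,endpoint=False)
def slidepts(x,y,th,z0=0,g0=0):
    c=np.c_[25*np.cos(ang),25*np.sin(ang)]
    rb=np.array([[20,-4],[32,-4],[32,4],[20,4]])
    Rm=np.array([[np.cos(th),-np.sin(th)],[np.sin(th),np.cos(th)]])
    def two(q): 
        q=q@Rm.T+[x,y]; return np.vstack([np.c_[q,np.full(len(q),z0)],np.c_[q,np.full(len(q),z0+40)]])
    gr=np.array([[0,-1.5],[32,-1.5],[32,1.5],[0,1.5]])@Rm.T+[x,y]
    dot=np.c_[6*np.cos(ang),6*np.sin(ang)]+[x,y]
    return two(c),two(rb),np.c_[gr,np.full(4,z0+40)],np.c_[dot,np.full(60,z0+40)]
def render(s,p,bb,z0):
    im=np.zeros(((bb[3]-bb[1])*K,(bb[2]-bb[0])*K),np.uint8)
    def f(P,col,hull=True):
        q=(proj(s,P)-[bb[0],bb[1]]+0.5)*K-0.5
        q=np.round(q*16).astype(np.int32)
        if hull: q=cv2.convexHull(q.reshape(-1,1,2))
        cv2.fillConvexPoly(im,q,col,cv2.LINE_AA,4)
    a,b,c,d=slidepts(*p,z0)
    f(a,255);f(b,255);f(c,0);f(d,0)
    return im
def fit_slide(snaps,x,y,z0=0,th0=None):
    data=[]
    for s in snaps:
        q=proj(s,slidepts(x,y,0,z0)[0]); lo=np.floor(q.min(0)).astype(int)-9; hi=np.ceil(q.max(0)).astype(int)+10
        bb=(max(lo[0],0),max(lo[1],0),hi[0],hi[1]); data.append((s,bb,cv2.GaussianBlur(brassmask(big(s,bb)).astype(np.float32),(0,0),3)))
    def cost(p):
        return sum(np.mean((cv2.GaussianBlur(render(s,p,bb,z0).astype(np.float32)/255,(0,0),3)-m)**2) for s,bb,m in data)
    ths=np.arange(0,2*np.pi,np.pi/12) if th0 is None else th0+np.array([-.15,0,.15])
    best=None
    c=sorted((cost((x,y,t)),t) for t in ths)[:4]
    for _,t in c:
        r=minimize(cost,[x,y,t],method="Nelder-Mead",options=dict(initial_simplex=[[x,y,t],[x+4,y,t],[x,y+4,t],[x,y,t+.2]],xatol=.02,fatol=1e-6))
        if best is None or r.fun<best.fun: best=r
    return best.x,best.fun
E
python3 - <<'E'
from meas import *
import pickle
t,s=pickle.load(open("init.pkl","rb"))
for px in [(157,247),(213,236),(256,240),(305,242)]:
    P=back(t,px,40)[0]
    for S in ([t],[s],[t,s]):
        r,f=fit_slide(S,P[0],P[1]); print(px,np.round(r[:2],1),round(np.degrees(r[2])%360,1),f)
E
```

```text
(157, 247) [475.8 328.6] 327.4 0.00299241254106164
(157, 247) [476.2 319.8] 94.8 0.003910573199391365
(157, 247) [476.3 326. ] 91.9 0.028107939288020134
(213, 236) [505.4 180.9] 110.2 0.0035681291483342648
(213, 236) [504.6 173.7] 110.3 0.029274843633174896
(213, 236) [504.9 179.1] 107.8 0.04677623510360718
(256, 240) [495.8  66.6] 91.8 0.003159949090331793
(256, 240) [494.7  59.7] 90.2 0.05572623759508133
(256, 240) [495.3  64.5] 91.1 0.07375306636095047
(305, 242) [487.7 -61.7] 52.9 0.002545604482293129
(305, 242) [487.5 -66.9] 260.4 0.013132222928106785
(305, 242) [487.5 -63.9] 56.2 0.02494114637374878
```

Run:
```python
from meas import *
import pickle
t,s=pickle.load(open("init.pkl","rb"))
def ov(S,bb,ps,name):
    im=big(S,bb)[:,:,::-1].copy(); m=brassmask(big(S,bb))
    for p in ps:
        e=render(S,p,bb,0); cs,_=cv2.findContours((e>127).astype(np.uint8),cv2.RETR_LIST,cv2.CHAIN_APPROX_NONE); cv2.drawContours(im,cs,-1,(255,0,0),1)
    mm=im.copy(); mm[m]=(0,255,0)
    cv2.imwrite(name,np.hstack([im,mm]))
ps=[(475.8,328.6,np.radians(327.4)),(505.4,180.9,np.radians(110.2)),(495.8,66.6,np.radians(91.8)),(487.7,-61.7,np.radians(52.9))]
ov(s,(215,110,275,250),ps,"pics/o1.png")
```

```text
(no output)
```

View pics/o1.png

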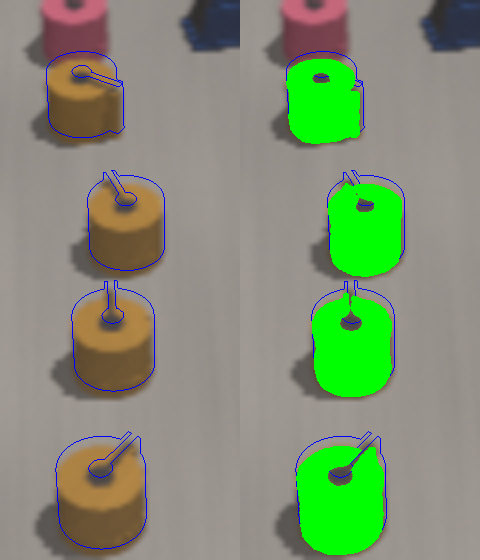

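```bash
python3 - <<'E'
from meas import *
import pickle
t,s=pickle.load(open("init.pkl","rb"))
for n,S,pxs in (("top",t,[(200,188),(236,187),(273,188),(309,187)]),("side",s,[(296,159),(299,183),(302,210),(306,240)])):
    for i,px in enumerate(pxs):
        c=back(S,px,12)[0]
        for _ in range(3):
            o=ortho(S,c[0],c[1],12,60,.25); g=o.max(2).astype(int)
            m=(g<70).astype(np.uint8)
            cs,_h=cv2.findContours(m,cv2.RETR_EXTERNAL,cv2.CHAIN_APPROX_NONE)
            k=max(cs,key=cv2.contourArea); k=cv2.convexHull(k); e=cv2.fitEllipse(k)
            c2=np.array([c[0]+60-(e[0][1]+.5)*.25,c[1]+60-(e[0][0]+.5)*.25]); c=np.r_[c2,12]
        o=ortho(S,c[0],c[1],12,60,.25);cv2.imwrite(f"pics/d{n}{i}.png",o[:,:,::-1])
        g=o.min(2).astype(float); n_=g.shape[0]; rr,cc=np.mgrid[0:n_,0:n_]; X=60-(rr+.5)*.25;Y=60-(cc+.5)*.25;rad=np.hypot(X,Y)
        w=np.clip(g-110,0,None)*(rad<43)*(rad>31); a=np.degrees(np.arctan2((w*Y).sum(),(w*X).sum()))
        print(n,i,np.round(c[:2],1),"ax",np.round(np.array(e[1])*.25,1),"arrow",round(a,1),"r",np.hypot((w*X).sum(),(w*Y).sum())/w.sum())
E
cd pics; python3 -c "
import cv2,numpy as np
cv2.imwrite('d.png',np.vstack([np.hstack([cv2.resize(cv2.imread(f'd{n}{i}.png'),(195,195)) for i in range(4)]) for n in('top','side')]))"
```

```text
top 0 [640.6 223.3] ax [90.4 92.9] arrow -150.7 r 36.3641681773409
top 1 [641.2 123.5] ax [90.7 91.9] arrow 96.9 r 38.13866959373609
top 2 [637.5  23.8] ax [90.2 91.8] arrow 109.8 r 37.542076588982326
top 3 [637.4 -76. ] ax [91.  91.6] arrow -163.0 r 36.93854454528981
side 0 [639.7 212.8] ax [88.4 92.5] arrow -155.9 r 35.54558238259321
side 1 [640.1 113.7] ax [88.5 92. ] arrow 96.5 r 39.81370690121193
side 2 [636.7  14.6] ax [88.7 91.6] arrow 108.3 r 39.53952488835936
side 3 [636.9 -84.7] ax [88.2 91.2] arrow -167.6 r 36.53695264255077
```

View pics/d.png

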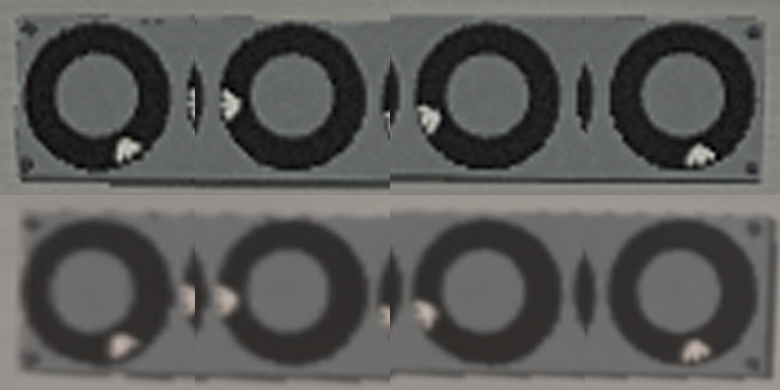

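```bash
cat >> h.py <<'E'
def goal(x,y,z,psi,q=True):
    """row to reach TCP x,y,z with tool x down, jaw axis (tool y) at world angle psi deg (mod 180, nearest OK for joint6)"""
    o=robot.observe(); Rc=R.from_rotvec(o["tcp_rot"]).as_matrix(); p=o["eef_pos"]
    ty=Rc[:,1]; cur=np.degrees(np.arctan2(ty[1],ty[0])); j6=o["joint_positions"][5]; j1=o["joint_positions"][0]
    dj1=np.arctan2(y,x)-np.arctan2(p[1],p[0])
    opts=[]
    for k in range(-3,4):
        d=psi-cur+180*k   # ccw world turn
        # turning tool about its x (down) by -d
        for sg in (1,):
            j6n=j6-np.radians(d)+dj1
            opts.append((abs(j6n)>2.95,abs(d),d,j6n))
    opts.sort(); d=opts[0][2]
    a=np.radians(cur+d); yv=np.array([np.cos(a),np.sin(a),0]); xv=np.array([0,0,-1.]); zv=np.cross(xv,yv)
    Rt=np.c_[xv,yv,zv]; rv=np.degrees(R.from_matrix(Rc.T@Rt).as_rotvec()); sh=Rc.T@(np.array([x,y,z])-p)/10
    print("pos",np.round(p,1),"cur psi",round(cur,1),"turn",round(d,1),"j6",round(j6,2),"->~",round(opts[0][3],2),"tilt",np.round(np.degrees(np.arccos(-Rc[2,0])),2))
    print("ROW",np.round(rv,1).tolist(),np.round(sh,2).tolist())
E
python3 - <<'E'
from h import *
goal(487.6,-64,160,98); goal(487.6,-64,160,8)
E
```

```text
pos [176.4 494.3 303.5] cur psi 70.4 turn 27.6 j6 -0.15 ->~ -1.99 tilt 0.06
ROW [-27.6, -0.0, 0.1] [14.38, -42.11, 48.08]
pos [176.4 494.3 303.5] cur psi 70.4 turn -62.4 j6 -0.15 ->~ -0.42 tilt 0.06
ROW [62.4, 0.0, 0.1] [14.38, -42.11, 48.08]
```

>>> {"fn": "send_rows", "kwargs": {"commands": [[62.4,0,0,14.4,-42.1,48.1,1],[62.4,0,0,14.4,-42.1,48.1,1],[62.4,0,0,14.4,-42.1,48.1,1],[62.4,0,0,14.4,-42.1,48.1,1],[62.4,0,0,14.4,-42.1,48.1,1],[62.4,0,0,14.4,-42.1,48.1,1],[62.4,0,0,14.4,-42.1,48.1,1],[62.4,0,0,14.4,-42.1,48.1,1]]}}

```text
t: 1.2
eef_pos: [414.8, 66.5, 193.7]
tcp_rot: [1.106, 1.271, -1.107]
contact_force: [0.5, -0.1, -0.2]
grip_width: 85.6
```

Run:
```python
from h import *
goal(487.6,-64,160,8)
```

```text
pos [414.8  66.5 193.7] cur psi 7.9 turn 0.1 j6 -0.16 ->~ -0.45 tilt 0.04
ROW [-0.1, 0.0, -0.0] [3.38, 5.41, 13.93]
```

>>> {"fn": "send_rows", "kwargs": {"commands": [[0,0,0,3.4,5.4,13.9,1],[0,0,0,3.4,5.4,13.9,1],[0,0,0,3.4,5.4,13.9,1],[0,0,0,3.4,5.4,13.9,1]]}}

```text
t: 1.7
eef_pos: [487.9, -65.4, 159.1]
tcp_rot: [1.108, 1.27, -1.109]
contact_force: [-1.4, 0.2, 0.1]
grip_width: 85.8
```

Run:
```python
from h import *
goal(487.6,-64,82,8)
t=snapshot("top");s=snapshot("side")
crop(t,250,190,110,110,4,"pics/a1.png"); crop(s,190,160,110,110,4,"pics/a2.png")
import cv2
cv2.imwrite("pics/a.png",np.hstack([cv2.imread("pics/a1.png")[:,:400],cv2.imread("pics/a2.png")[:,:400]]))
```

```text
pos [487.9 -65.4 159.1] cur psi 7.8 turn 0.2 j6 -0.42 ->~ -0.43 tilt 0.04
ROW [-0.2, 0.0, 0.0] [7.71, -0.0, -0.15]
```

View pics/a.png

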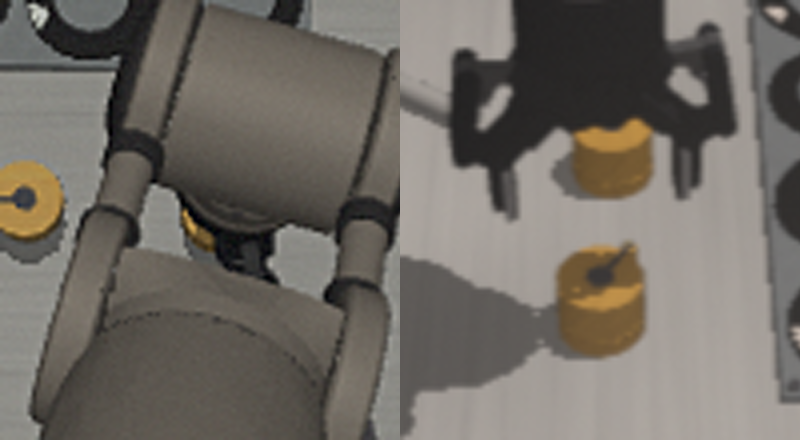

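>>> {"fn": "send_rows", "kwargs": {"commands": [[0,0,0,3,0,0,1],[0,0,0,5.5,0,0,1],[0,0,0,7.5,0,0,1],[0,0,0,7.6,0,0,1],[0,0,0,7.6,0,0,0.4],[0,0,0,7.6,0,0,0],[0,0,0,7.6,0,0,-0.3],[0,0,0,7.6,0,0,-0.3]], "newtons": 20}}

```text
t: 2.8
eef_pos: [487.2, -63.2, 84.7]
tcp_rot: [1.107, 1.271, -1.106]
contact_force: [-1.2, 2.6, 5.8]
grip_width: 49.3
```

Run:
```python
from h import *
for i in range(3):
    o=robot.observe(); print(o["t"],o["eef_pos"],o["contact_force"],o["grip_width"])
    s=snapshot("side")
crop(s,190,160,110,110,6,"pics/b2.png")
```

```text
2.8 [487.20767096 -63.16377479  84.73269833] [-1.18961411  2.58362403  5.80045313] 49.33156614422681
2.85 [487.22385344 -63.15639751  84.7418453 ] [-0.09740933  2.48585527  6.1180237 ] 49.52275838317658
2.9 [487.21302646 -63.14788783  84.72528449] [-0.71048281  2.30661282  6.96720307] 49.444180390732
```

View pics/b2.png

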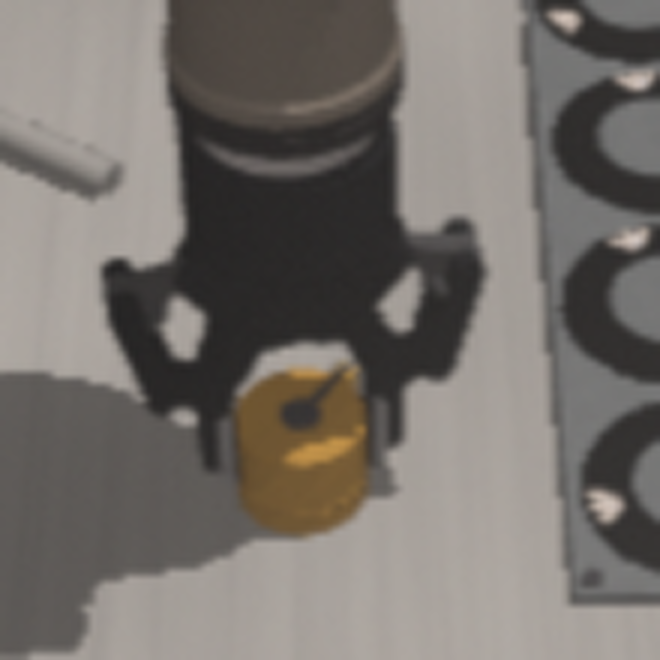

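>>> {"fn": "send_rows", "kwargs": {"commands": [[0,0,0,0,0,0,1],[0,0,0,0,0,0,1],[0,0,0,0,0,0,1],[0,0,0,0,0,0,1]]}}

```text
t: 3.45
eef_pos: [487.2, -63.2, 84.7]
tcp_rot: [1.107, 1.271, -1.107]
contact_force: [-0.0, 1.4, -0.9]
grip_width: 85.2
```

Run:
```python
from h import *
goal(487.2,-63.2,83,98-180)
```

```text
pos [487.2 -63.2  84.7] cur psi 7.9 turn -89.9 j6 -0.42 ->~ 1.15 tilt 0.04
ROW [89.9, -0.0, -0.0] [0.17, 0.0, 0.0]
```

>>> {"fn": "send_rows", "kwargs": {"commands": [[20,0,0,0,0,0,1],[40,0,0,0,0,0,1],[60,0,0,0,0,0,1],[80,0,0,0,0,0,1],[90,0,0,0,0,0,1],[90,0,0,0,0,0,1],[90,0,0,0,0,0,1],[90,0,0,0,0,0,1]]}}

```text
t: 4.45
eef_pos: [487.1, -63.2, 84.5]
tcp_rot: [2.115, 0.215, -2.114]
contact_force: [-0.5, -0.1, -0.2]
grip_width: 85.5
```

>>> {"fn": "send_rows", "kwargs": {"commands": [[1.8,0,0,0,0,0,1],[0,0,0,0,0,0,0.4],[0,0,0,0,0,0,0],[0,0,0,0,0,0,-0.3],[0,0,0,0,0,0,-0.3],[0,0,0,0,0,0,-0.3]]}}

```text
t: 5.2
eef_pos: [487.2, -63.2, 84.7]
tcp_rot: [2.115, 0.215, -2.114]
contact_force: [-0.7, -0.5, 3.8]
grip_width: 49.4
```

Run:
```python
from h import *
goal(487.2,-63.2,83,98-180)
o=robot.observe(); print(o["contact_force"],o["grip_width"])
```

```text
pos [487.2 -63.2  84.7] cur psi -78.4 turn -3.6 j6 1.08 ->~ 1.15 tilt 0.04
ROW [3.6, -0.0, -0.0] [0.17, -0.0, -0.0]
[-0.65771961 -0.4514106   3.77166194] 49.39293222389252
```

Run:
```python
from meas import *
import pickle
t,s=pickle.load(open("init.pkl","rb"))
C={"top":[(640.6,223.3),(641.2,123.5),(637.5,23.8),(637.4,-76.)],"side":[(639.7,212.8),(640.1,113.7),(636.7,14.6),(636.9,-84.7)]}
for n,S in (("top",t),("side",s)):
    C_=np.array(C[n]); sl=np.polyfit(C_[:,1],C_[:,0],1); print(n,"row yaw",np.degrees(np.arctan(sl[0])),np.polyval(sl,C_[:,1]).round(1))
    for i,c in enumerate(C[n]):
        c=(np.polyval(sl,c[1]),c[1])
        o=ortho(S,c[0],c[1],12,60,.25)
        g=o.min(2).astype(float); n_=g.shape[0]; rr,cc=np.mgrid[0:n_,0:n_]; X=60-(rr+.5)*.25;Y=60-(cc+.5)*.25;rad=np.hypot(X,Y)
        a=[]
        for (lo,hi) in ((29,47),(28,49)):
            base=np.where(rad<34,95,95); w=np.clip(g-120,0,None)*(rad<hi)*(rad>lo)
            a+= [round(np.degrees(np.arctan2((w*Y).sum(),(w*X).sum())),1), round(np.hypot((w*X).sum(),(w*Y).sum())/w.sum(),1)]
        print(n,i,a)
```

```text
top row yaw 0.7637309184181363 [641.2 639.8 638.5 637.2]
top 0 [np.float64(-151.1), np.float64(36.8), np.float64(-151.5), np.float64(36.2)]
top 1 [np.float64(95.0), np.float64(37.9), np.float64(94.9), np.float64(37.9)]
top 2 [np.float64(111.3), np.float64(37.8), np.float64(111.3), np.float64(37.8)]
top 3 [np.float64(-162.9), np.float64(36.7), np.float64(-162.9), np.float64(36.5)]
side row yaw 0.681710541650089 [640.1 638.9 637.8 636.6]
side 0 [np.float64(-156.2), np.float64(35.9), np.float64(-155.9), np.float64(34.8)]
side 1 [np.float64(94.5), np.float64(40.9), np.float64(93.6), np.float64(40.4)]
side 2 [np.float64(109.4), np.float64(40.2), np.float64(104.6), np.float64(36.4)]
side 3 [np.float64(-167.5), np.float64(36.1), np.float64(-166.7), np.float64(33.3)]
```

>>> {"fn": "send_rows", "kwargs": {"commands": [[0,0,0,0,0,0,-0.3],[0,0,0,-1,0,0,-0.3],[0,0,0,-3,0,0,-0.3],[0,0,0,-5,0,0,-0.3],[0,0,0,-5,0,0,-0.3]], "newtons": 40}}

```text
t: 5.82
eef_pos: [487.9, -63.4, 136.0]
tcp_rot: [2.118, 0.214, -2.11]
contact_force: [-0.5, -0.8, -1.2]
grip_width: 48.7
```

Run:
```python
from h import *
goal(638,-78,130,-78.4+143)
o=robot.observe(); print(o["contact_force"],o["grip_width"])
```

```text
pos [487.9 -63.4 136. ] cur psi -78.4 turn -37.0 j6 1.08 ->~ 1.74 tilt 0.22
ROW [37.0, -0.2, -0.0] [0.66, 4.46, -14.41]
[-0.52425638 -0.84747516 -1.22508338] 48.73527448358466
```

>>> {"fn": "send_rows", "kwargs": {"commands": [[-10,0,0,0,0.5,-2,-0.3],[-20,0,0,0,1,-4,-0.3],[-30,0,0,0.2,1.5,-6,-0.3],[-40,0,0,0.2,2,-8,-0.3],[-50,0,0,0.4,2.7,-10,-0.3],[-60,0,0,0.6,3.5,-12,-0.3],[-70,0,0,0.6,4.2,-14,-0.3],[-80,0,0,0.6,4.5,-14.4,-0.3]]}}

```text
t: 6.82
eef_pos: [638.6, -78.5, 129.0]
tcp_rot: [1.184, 1.223, -1.182]
contact_force: [-0.2, -0.1, -1.2]
grip_width: 48.8
```

Run:
```python
from h import *
goal(638,-78,118,-78.4+143)
o=robot.observe(); print(o["contact_force"],o["grip_width"])
```

```text
pos [638.6 -78.5 129. ] cur psi 2.0 turn 62.6 j6 -0.28 ->~ -1.37 tilt 0.15
ROW [-62.6, 0.1, -0.1] [1.1, -0.06, -0.05]
[-0.18493677 -0.07150746 -1.23159217] 48.76678266880263
```

>>> {"fn": "send_rows", "kwargs": {"commands": [[-10,0,0,0,0,0,-0.3],[-20,0,0,0.4,0,0,-0.3],[-30,0,0,0.8,0,0,-0.3],[-40,0,0,1.1,0,0,-0.3],[-50,0,0,1.1,0,0,-0.3],[-60,0,0,1.1,0,0,-0.3],[-62.6,0,0,1.1,0,0,-0.3],[-62.6,0,0,1.1,0,0,-0.3]]}}

```text
t: 7.82
eef_pos: [638.1, -78.3, 116.7]
tcp_rot: [0.348, 1.542, -0.349]
contact_force: [-0.1, 1.4, -1.5]
grip_width: 48.9
```

Run:
```python
from h import *
goal(638,-78,97.5,-78.4+143)
t=snapshot("top");s=snapshot("side")
crop(t,270,150,100,100,4,"pics/a1.png"); crop(s,255,190,100,100,4,"pics/a2.png")
cv2.imwrite("pics/e1.png",np.hstack([cv2.imread("pics/a1.png"),cv2.imread("pics/a2.png")]))
```

```text
pos [638.1 -78.3 116.7] cur psi 64.5 turn 0.1 j6 -1.37 ->~ -1.37 tilt 0.05
ROW [-0.1, 0.0, -0.0] [1.92, 0.02, -0.03]
```

View pics/e1.png

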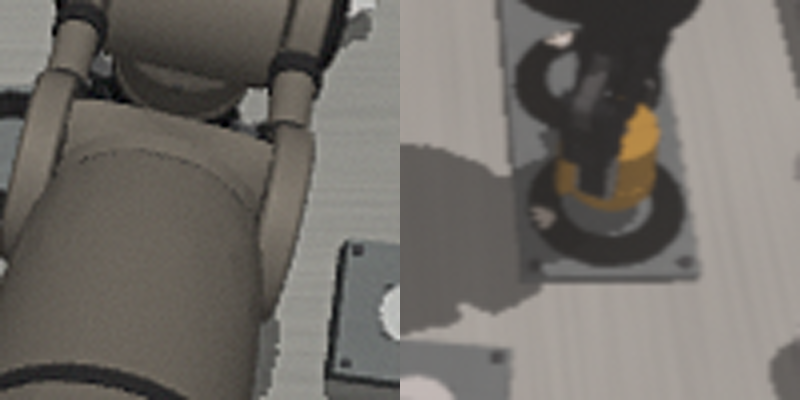

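>>> {"fn": "send_rows", "kwargs": {"commands": [[0,0,0,0.8,0,0,-0.3],[0,0,0,1.5,0,0,-0.3],[0,0,0,1.9,0,0,-0.3],[0,0,0,1.95,0,0,-0.3],[0,0,0,1.95,0,0,-0.3]]}}

```text
t: 8.55
eef_pos: [638.4, -78.4, 97.7]
tcp_rot: [0.349, 1.541, -0.349]
contact_force: [-0.5, -0.1, -2.8]
grip_width: 48.8
```

Run:
```python
from h import *
goal(638,-78,97,-78.4+143)
o=robot.observe(); print(o["contact_force"],o["grip_width"])
```

```text
pos [638.4 -78.4  97.7] cur psi 64.5 turn 0.1 j6 -1.37 ->~ -1.37 tilt 0.09
ROW [-0.1, 0.1, -0.0] [0.07, 0.02, -0.05]
[-0.5475248  -0.10634679 -2.79316915] 48.82154201374952
```

>>> {"fn": "send_rows", "kwargs": {"commands": [[0,0,0,0.12,0,0,-0.3],[0,0,0,0.12,0,0,-0.3],[0,0,0,0.1,0,0,0.4],[0,0,0,0.1,0,0,0.9],[0,0,0,0.1,0,0,1],[0,0,0,-2,0,0,1],[0,0,0,-6,0,0,1],[0,0,0,-8,0,0,1]]}}

```text
t: 9.55
eef_pos: [638.9, -78.5, 180.0]
tcp_rot: [0.349, 1.538, -0.349]
contact_force: [0.4, 0.8, 0.4]
grip_width: 85.5
```

Run:
```python
from h import *
goal(495.5,63.5,175,0)
goal(420,240,175,0)
```

```text
pos [638.9 -78.5 180. ] cur psi 64.5 turn -64.5 j6 -1.37 ->~ 0.01 tilt 0.26
ROW [64.5, 0.2, -0.2] [0.42, 6.64, -19.06]
pos [638.9 -78.5 180. ] cur psi 64.5 turn -64.5 j6 -1.37 ->~ 0.4 tilt 0.26
ROW [64.5, 0.2, -0.2] [0.37, 19.33, -33.48]
```

>>> {"fn": "send_rows", "kwargs": {"commands": [[10,0,0,0,1.5,-4,1],[20,0,0,0,3,-8,1],[30,0,0,0,4.5,-12,1],[40,0,0,0.4,5.5,-16,1],[50,0,0,0.4,6.6,-19,1],[60,0,0,0.4,6.6,-19,1],[64,0,0,0.4,6.6,-19,1],[64,0,0,0.4,6.6,-19,1]]}}

```text
t: 10.55
eef_pos: [495.9, 62.9, 175.3]
tcp_rot: [1.203, 1.209, -1.199]
contact_force: [-0.0, 0.5, -0.8]
grip_width: 85.3
```

Run:
```python
from meas import *
import pickle
t=snapshot("top");s=snapshot("side"); pickle.dump((t,s),open("p1.pkl","wb"))
crop(t,270,150,80,80,5,"pics/a1.png"); crop(s,265,200,80,80,5,"pics/a2.png")
cv2.imwrite("pics/e2.png",np.hstack([cv2.imread("pics/a1.png"),cv2.imread("pics/a2.png")]))
for S in ([t],[s]):
    r,f=fit_slide(S,638,-78,12); print(np.round(r[:2],1),round(np.degrees(r[2])%360,1),f)
goal(495.5,63.5,175,2)
```

```text
[639.7 -75.6] 197.8 0.0010494792368263006
[638.6 -81.6] 198.7 0.002225985284894705
pos [495.9  62.8 175.3] cur psi 0.6 turn 1.4 j6 -0.04 ->~ -0.06 tilt 0.27
ROW [-1.4, 0.1, -0.3] [0.03, -0.04, -0.07]
```

View pics/e2.png

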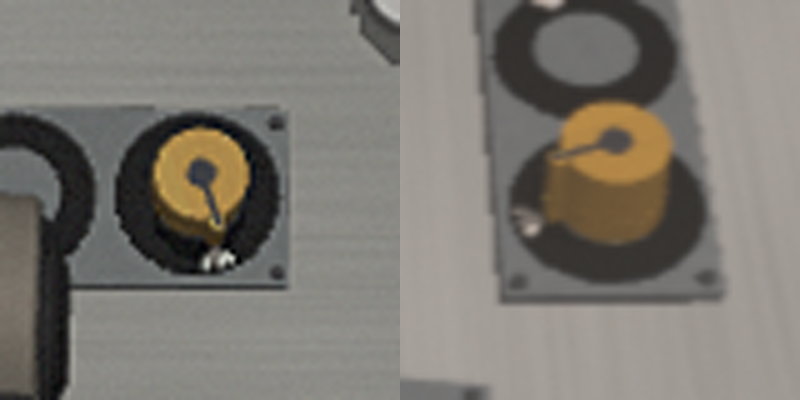

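>>> {"fn": "send_rows", "kwargs": {"commands": [[-1.4,0,0,3,-0.05,0.15,1],[-1.4,0,0,6,-0.05,0.15,1],[-1.4,0,0,8.5,-0.05,0.15,1],[-1.4,0,0,9.05,-0.05,0.15,1],[-1.4,0,0,9.05,-0.05,0.15,0.4],[-1.4,0,0,9.05,-0.05,0.15,0],[-1.4,0,0,9.05,-0.05,0.15,-0.3],[-1.4,0,0,9.05,-0.05,0.15,-0.3]], "newtons": 20}}

```text
t: 11.65
eef_pos: [496.3, 61.2, 85.8]
tcp_rot: [1.185, 1.22, -1.18]
contact_force: [-0.5, -0.5, 6.0]
grip_width: 49.5
```

Run:
```python
from meas import *
s=snapshot("side")
o=robot.observe(); print(o["eef_pos"],o["contact_force"],o["grip_width"])
crop(s,200,130,100,100,5,"pics/e3.png")
goal(495.5,63.5,175,2)
```

```text
[496.28737661  61.15725086  85.84212619] [-1.14637085 -0.7871195   6.44863581] 49.685784479008724
pos [496.3  61.2  85.8] cur psi 2.0 turn -0.0 j6 -0.06 ->~ -0.06 tilt 0.37
ROW [-0.0, 0.1, -0.4] [-8.92, -0.02, -0.22]
```

View pics/e3.png

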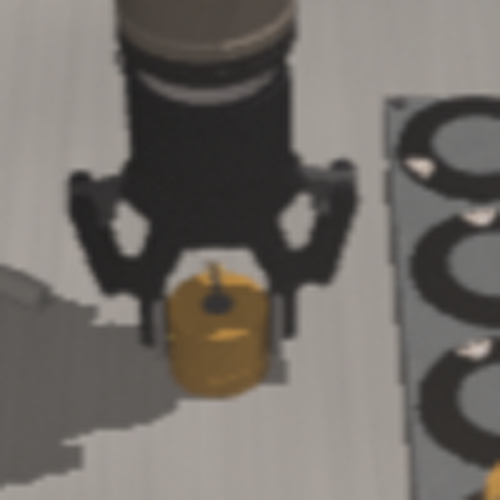

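>>> {"fn": "send_rows", "kwargs": {"commands": [[0,0,0,0,0,0,-0.3],[0,0,0,-1,0,0,-0.3],[0,0,0,-3,0,0,-0.3],[0,0,0,-5,0,0,-0.3],[0,0,0,-5,0,0,-0.3]], "newtons": 40}}

```text
t: 12.32
eef_pos: [496.8, 61.2, 137.3]
tcp_rot: [1.187, 1.217, -1.177]
contact_force: [1.0, 0.1, -2.4]
grip_width: 48.7
```

Run:
```python
from h import *
goal(639.2,17.7,118,21.7)
o=robot.observe(); print(o["contact_force"],o["grip_width"])
```

```text
pos [496.8  61.2 137.3] cur psi 2.0 turn 19.7 j6 -0.06 ->~ -0.5 tilt 0.57
ROW [-19.7, 0.2, -0.5] [2.08, 14.06, 4.85]
[ 1.02867819  0.12526035 -2.35716751] 48.67731957011612
```

>>> {"fn": "send_rows", "kwargs": {"commands": [[-5,0,0,0,2,0.7,-0.3],[-8,0,0,0,5,1.7,-0.3],[-14,0,0,0.2,8,2.8,-0.3],[-17,0,-0.3,0.4,11,3.8,-0.3],[-19.7,0,-0.5,0.8,13.2,4.6,-0.3],[-19.7,0.2,-0.5,1.2,14.1,4.85,-0.3],[-19.7,0.2,-0.5,1.8,14.1,4.85,-0.3],[-19.7,0.2,-0.5,2.1,14.1,4.85,-0.3]]}}

```text
t: 13.32
eef_pos: [638.4, 18.1, 116.8]
tcp_rot: [0.926, 1.367, -0.927]
contact_force: [0.5, -0.6, -2.7]
grip_width: 49.0
```

Run:
```python
from h import *
goal(639.2,17.7,97.5,21.7)
s=snapshot("side"); crop(s,250,160,100,100,5,"pics/e4.png")
```

```text
pos [638.4  18.1 116.8] cur psi 21.7 turn 0.0 j6 -0.47 ->~ -0.47 tilt 0.11
ROW [-0.0, -0.1, 0.1] [1.93, 0.06, 0.07]
```

View pics/e4.png

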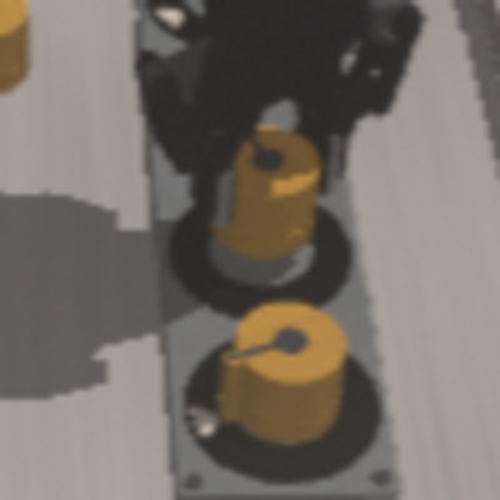

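>>> {"fn": "send_rows", "kwargs": {"commands": [[0,0,0,0.8,0.05,0.05,-0.3],[0,0,0,1.5,0.05,0.05,-0.3],[0,0,0,1.9,0.05,0.05,-0.3],[0,0,0,2.0,0.05,0.05,-0.3],[0,0,0,2.05,0.05,0.05,-0.3],[0,0,0,2.05,0.05,0.05,-0.3]]}}

```text
t: 14.12
eef_pos: [638.6, 18.0, 98.1]
tcp_rot: [0.925, 1.367, -0.927]
contact_force: [-8.4, -0.0, 12.7]
grip_width: 48.6
```

Run:
```python
from h import *
goal(639.2,17.7,97.5,21.7)
o=robot.observe(); print(o["contact_force"],o["grip_width"])
```

```text
pos [638.6  18.   98.1] cur psi 21.7 turn -0.0 j6 -0.47 ->~ -0.47 tilt 0.13
ROW [0.0, -0.1, 0.1] [0.06, 0.05, 0.05]
[-8.36243242 -0.0262493  12.65868739] 48.623529600736596
```

Touching (12.7 N upward). I'll release and retreat.

>>> {"fn": "send_rows", "kwargs": {"commands": [[0,0,0,0,0,0,0.2],[0,0,0,0,0,0,0.7],[0,0,0,0,0,0,1],[0,0,0,0,0,0,1],[0,0,0,-2,0,0,1],[0,0,0,-5,0,0,1],[0,0,0,-8,0,0,1],[0,0,0,-8,0,0,1]]}}

```text
t: 15.12
eef_pos: [640.0, 17.8, 180.7]
tcp_rot: [0.927, 1.362, -0.924]
contact_force: [-0.5, -1.0, -0.1]
grip_width: 85.2
```

Run:
```python
from h import *
goal(505,178.7,175,18)
```

```text
pos [640.   17.8 180.7] cur psi 21.7 turn -3.7 j6 -0.47 ->~ -0.09 tilt 0.18
ROW [3.7, 0.1, -0.2] [0.52, -6.59, -19.94]
```

>>> {"fn": "send_rows", "kwargs": {"commands": [[2,0,0,0,-1.5,-5,1],[3.7,0,-0.2,0,-3.2,-10,1],[3.7,0,-0.2,0.2,-5,-15,1],[3.7,0,-0.2,0.5,-6.3,-19,1],[3.7,0,-0.2,0.5,-6.6,-19.9,1],[3.7,0,-0.2,0.5,-6.6,-19.9,1],[3.7,0,-0.2,0.5,-6.6,-19.9,1]]}}

```text
t: 16.0
eef_pos: [505.9, 177.5, 174.9]
tcp_rot: [0.974, 1.34, -0.976]
contact_force: [0.8, -0.0, -0.1]
grip_width: 85.1
```

Run:
```python
from meas import *
import pickle
t=snapshot("top");s=snapshot("side"); pickle.dump((t,s),open("p2.pkl","wb"))
crop(t,250,150,80,80,5,"pics/a1.png"); crop(s,260,170,80,80,5,"pics/a2.png")
cv2.imwrite("pics/e5.png",np.hstack([cv2.imread("pics/a1.png"),cv2.imread("pics/a2.png")]))
for S in ([t],[s]):
  for x,y in ((638,20),(638,-78)):
    r,f=fit_slide(S,x,y,12); print(np.round(r[:2],1),round(np.degrees(r[2])%360,1),f)
goal(505,178.8,85,20)
```

```text
[638.   23.3] 111.2 0.0011338278418406844
[639.8 -75.7] 197.9 0.0011575232492759824
[637.1  16.6] 112.8 0.04629023000597954
[638.6 -81.5] 198.7 0.06380043178796768
pos [505.8 177.3 175. ] cur psi 17.9 turn 2.1 j6 -0.12 ->~ -0.15 tilt 0.08
ROW [-2.1, 0.1, 0.0] [9.0, -0.03, -0.18]
```

View pics/e5.png

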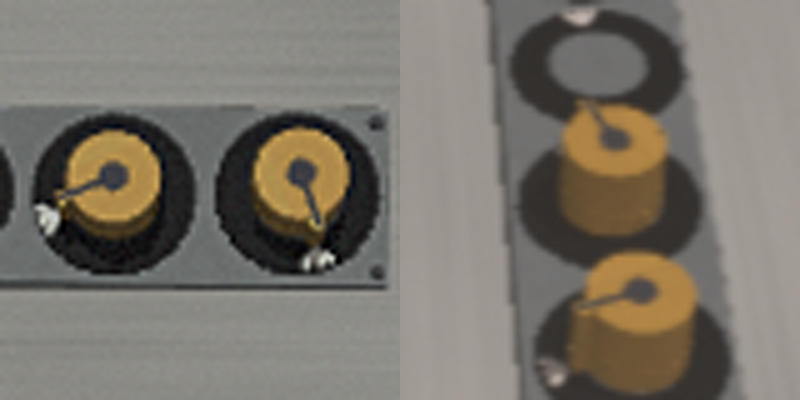

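>>> {"fn": "send_rows", "kwargs": {"commands": [[-2.1,0,0,3,0,-0.2,1],[-2.1,0,0,6,0,-0.2,1],[-2.1,0,0,8.5,0,-0.2,1],[-2.1,0,0,9,0,-0.2,1],[-2.1,0,0,9,0,-0.2,0.4],[-2.1,0,0,9,0,-0.2,0],[-2.1,0,0,9,0,-0.2,-0.3],[-2.1,0,0,9,0,-0.2,-0.3]], "newtons": 20}}

```text
t: 17.1
eef_pos: [505.8, 179.1, 86.2]
tcp_rot: [0.948, 1.352, -0.947]
contact_force: [-0.5, -1.8, 7.0]
grip_width: 49.6
```

>>> {"fn": "send_rows", "kwargs": {"commands": [[0,0,0,0,0,0,-0.3],[0,0,0,-1,0,0,-0.3],[0,0,0,-3,0,0,-0.3],[0,0,0,-5,0,0,-0.3],[0,0,0,-5,0,0,-0.3]], "newtons": 40}}

```text
t: 17.73
eef_pos: [506.4, 179.4, 137.7]
tcp_rot: [0.949, 1.35, -0.945]
contact_force: [-0.6, -0.4, -2.2]
grip_width: 49.0
```

Run:
```python
from h import *
goal(639.2,120.5,118,20-110.2+95.5)
s=snapshot("side"); crop(s,200,90,100,100,5,"pics/e6.png")
o=robot.observe(); print(o["contact_force"],o["grip_width"])
```

```text
pos [506.4 179.4 137.7] cur psi 20.0 turn -14.7 j6 -0.15 ->~ -0.05 tilt 0.31
ROW [14.7, 0.1, -0.3] [2.05, 10.44, 10.08]
[-0.56710777 -0.26323762 -2.35462547] 48.73076927123613
```

View pics/e6.png

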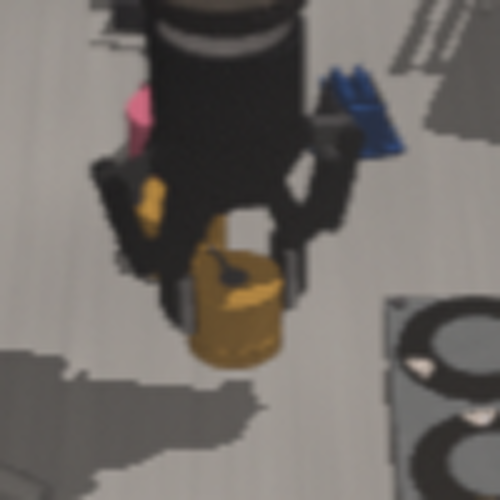

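>>> {"fn": "send_rows", "kwargs": {"commands": [[3,0,0,0,2,2,-0.3],[6,0,0,0,4.3,4.1,-0.3],[9,0,0,0.2,6.6,6.4,-0.3],[12,0,-0.3,0.4,8.6,8.3,-0.3],[14.7,0,-0.3,0.8,10,9.7,-0.3],[14.7,0.1,-0.3,1.2,10.4,10.1,-0.3],[14.7,0.1,-0.3,1.8,10.4,10.1,-0.3],[14.7,0.1,-0.3,2.1,10.4,10.1,-0.3]]}}

```text
t: 18.77
eef_pos: [637.1, 120.5, 115.2]
tcp_rot: [1.137, 1.255, -1.143]
contact_force: [-0.5, -0.2, -3.0]
grip_width: 49.1
```

Run:
```python
from h import *
goal(639.2,120.5,98,5.3)
s=snapshot("side"); crop(s,250,120,100,100,5,"pics/e7.png")
```

```text
pos [637.1 120.5 115.2] cur psi 5.4 turn -0.1 j6 -0.03 ->~ -0.02 tilt 0.24
ROW [0.1, -0.0, 0.2] [1.72, 0.22, 0.02]
```

View pics/e7.png

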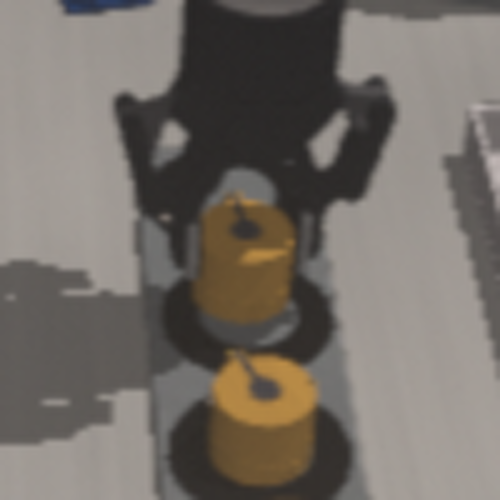

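>>> {"fn": "send_rows", "kwargs": {"commands": [[0,0,0.2,0.8,0.1,0,-0.3],[0,0,0.2,1.4,0.1,0,-0.3],[0,0,0.2,1.7,0.1,0,-0.3],[0,0,0.2,1.8,0.1,0,-0.3],[0,0,0.2,1.8,0.1,0,-0.3],[0,0,0.2,1.8,0.1,0,-0.3]]}}

```text
t: 19.58
eef_pos: [637.7, 120.7, 98.4]
tcp_rot: [1.139, 1.253, -1.14]
contact_force: [-5.4, 0.4, 7.4]
grip_width: 48.7
```

Run:
```python
from h import *
goal(639.2,120.5,98,5.3)
o=robot.observe(); print(o["contact_force"],o["grip_width"])
```

```text
pos [637.7 120.7  98.4] cur psi 5.4 turn -0.1 j6 -0.03 ->~ -0.02 tilt 0.07
ROW [0.1, -0.0, 0.1] [0.04, 0.15, 0.04]
[-5.41429165  0.42605772  7.4409852 ] 48.6660807495888
```

>>> {"fn": "send_rows", "kwargs": {"commands": [[0,0,0,0,0,0,0.2],[0,0,0,0,0,0,0.7],[0,0,0,0,0,0,1],[0,0,0,0,0,0,1],[0,0,0,-2,0,0,1],[0,0,0,-5,0,0,1],[0,0,0,-8,0,0,1],[0,0,0,-8,0,0,1]]}}

```text
t: 20.58
eef_pos: [639.0, 120.8, 181.0]
tcp_rot: [1.142, 1.249, -1.136]
contact_force: [0.0, -0.5, -0.0]
grip_width: 85.6
```

Run:
```python
from h import *
goal(475.3,326.4,175,57.4)
```

```text
pos [639.  120.8 181. ] cur psi 5.4 turn 52.0 j6 -0.03 ->~ -0.52 tilt 0.25
ROW [-52.0, 0.1, -0.2] [0.54, -14.36, -22.01]
```

>>> {"fn": "send_rows", "kwargs": {"commands": [[-8,0,0,0,-3,-4.6,1],[-17,0,0,0,-6,-9.2,1],[-26,0,0,0,-9,-13.8,1],[-35,0,0,0.2,-12,-18.4,1],[-44,0,-0.2,0.5,-14,-21.5,1],[-52,0,-0.2,0.5,-14.4,-22,1],[-52,0,-0.2,0.5,-14.4,-22,1],[-52,0,-0.2,0.5,-14.4,-22,1]]}}

```text
t: 21.58
eef_pos: [475.1, 325.8, 174.8]
tcp_rot: [0.447, 1.523, -0.449]
contact_force: [0.3, -0.4, -0.4]
grip_width: 85.0
```

Run:
```python
from meas import *
import pickle
t=snapshot("top");s=snapshot("side"); pickle.dump((t,s),open("p3.pkl","wb"))
crop(t,190,150,160,80,4,"pics/a1.png"); crop(s,260,150,80,120,4,"pics/e8b.png")
cv2.imwrite("pics/e8.png",cv2.imread("pics/a1.png"))
for S in ([t],):
  for x,y in ((639,122),(638,20),(638,-78)):
    r,f=fit_slide(S,x,y,12); print(np.round(r[:2],1),round(np.degrees(r[2])%360,1),f)
goal(475.4,326.8,85,57.4)
```

```text
[638.2 122.9] 95.5 0.0012366259470582008
[637.9  23.2] 110.7 0.0012163604842498899
[639.8 -75.7] 197.9 0.0010686981258913875
pos [475.4 325.6 175.1] cur psi 57.2 turn 0.2 j6 -0.53 ->~ -0.53 tilt 0.11
ROW [-0.2, 0.1, 0.0] [9.01, 0.11, -0.08]
```

View pics/e8.png

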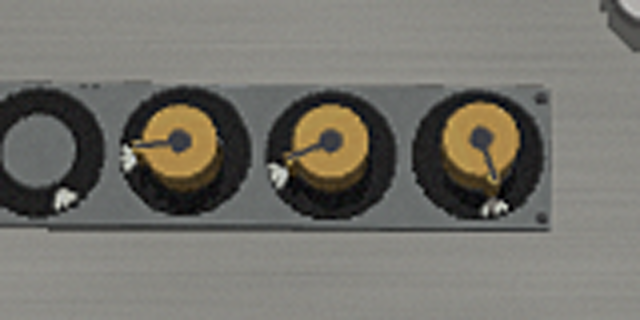

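View pics/e8b.png

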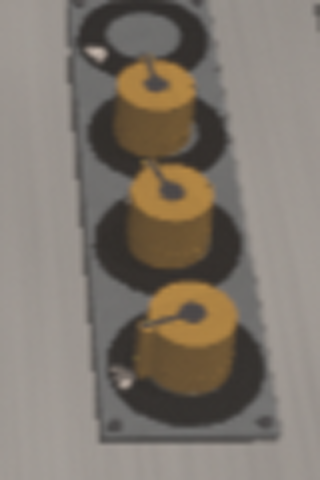

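Run:
```python
from meas import *
import pickle
t,s=pickle.load(open("p2.pkl","rb")); 
r,f=fit_slide([t],475.8,328,0); print(r,f)
t,s=pickle.load(open("p3.pkl","rb")); crop(s,195,80,100,100,5,"pics/e9.png")
```

```text
[478.06413499 324.7379021    1.5637049 ] 0.05709651857614517
```

View pics/e9.png

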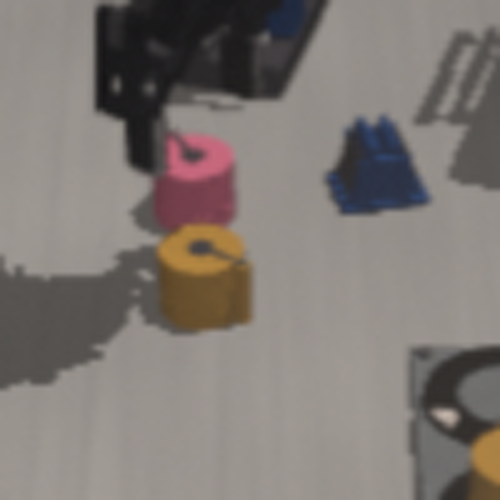

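>>> {"fn": "send_rows", "kwargs": {"commands": [[0,0,0,3,0.1,-0.1,1],[0,0,0,6,0.1,-0.1,1],[0,0,0,8.5,0.1,-0.1,1],[0,0,0,9,0.1,-0.1,1],[0,0,0,9,0.1,-0.1,0.4],[0,0,0,9,0.1,-0.1,0],[0,0,0,9,0.1,-0.1,-0.3],[0,0,0,9,0.1,-0.1,-0.3]], "newtons": 20}}

```text
t: 22.68
eef_pos: [475.8, 327.0, 86.4]
tcp_rot: [0.448, 1.521, -0.448]
contact_force: [-0.5, -1.4, 5.9]
grip_width: 49.4
```

>>> {"fn": "send_rows", "kwargs": {"commands": [[0,0,0,0,0,0,-0.3],[0,0,0,-1,0,0,-0.3],[0,0,0,-3,0,0,-0.3],[0,0,0,-5,0,0,-0.3],[0,0,0,-5,0,0,-0.3]], "newtons": 40}}

```text
t: 23.3
eef_pos: [476.3, 327.6, 138.0]
tcp_rot: [0.45, 1.518, -0.445]
contact_force: [0.1, 0.1, -2.5]
grip_width: 49.2
```

Run:
```python
from h import *
goal(640.4,220,125,57.4-119.9)
s=snapshot("side"); crop(s,195,80,100,100,5,"pics/f1.png")
o=robot.observe(); print(o["contact_force"],o["grip_width"])
```

```text
pos [476.3 327.6 138. ] cur psi 57.2 turn 60.3 j6 -0.53 ->~ -1.85 tilt 0.36
ROW [-60.3, 0.4, -0.1] [1.39, -0.17, 19.62]
[ 0.26042931 -0.39085034 -2.73658545] 49.11329822102559
```

View pics/f1.png

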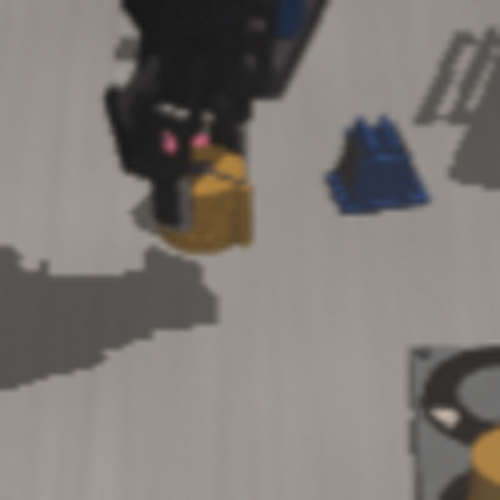

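>>> {"fn": "send_rows", "kwargs": {"commands": [[10,0,0,0,0,2,-0.3],[20,0,0,0,0,5,-0.3],[30,0,0,0,0,8,-0.3],[40,0,0,0,0,11,-0.3],[50,0,0,0.2,0,14,-0.3],[60,0,0,0.6,-0.1,17,-0.3],[70,0,0,1,-0.1,19,-0.3],[80,0,0,1.2,-0.2,19.6,-0.3]]}}

```text
t: 24.35
eef_pos: [639.8, 218.3, 123.5]
tcp_rot: [1.501, 0.988, -1.499]
contact_force: [0.7, 0.3, -2.5]
grip_width: 48.8
```

Run:
```python
from h import *
goal(640.4,220,118,57.4-119.9)
```

```text
pos [639.8 218.3 123.5] cur psi -23.2 turn -39.3 j6 0.62 ->~ 1.31 tilt 0.12
ROW [39.3, -0.0, -0.1] [0.55, -0.02, -0.18]
```

>>> {"fn": "send_rows", "kwargs": {"commands": [[10,0,0,0.1,0,-0.1,-0.3],[20,0,0,0.3,0,-0.1,-0.3],[30,0,0,0.5,0,-0.1,-0.3],[39.3,0,0,0.5,0,-0.1,-0.3],[39.3,0,0,0.5,0,-0.1,-0.3],[39.3,0,0,0.5,0,-0.1,-0.3]]}}

```text
t: 25.1
eef_pos: [639.9, 219.1, 117.7]
tcp_rot: [1.951, 0.48, -1.95]
contact_force: [-0.0, -0.4, -2.6]
grip_width: 48.7
```

Run:
```python
from h import *
goal(640.4,220,98.5,57.4-119.9)
s=snapshot("side"); crop(s,250,100,100,100,5,"pics/f2.png")
```

```text
pos [639.9 219.1 117.7] cur psi -62.3 turn -0.2 j6 1.3 ->~ 1.31 tilt 0.07
ROW [0.2, -0.0, -0.1] [1.92, -0.06, -0.08]
```

View pics/f2.png

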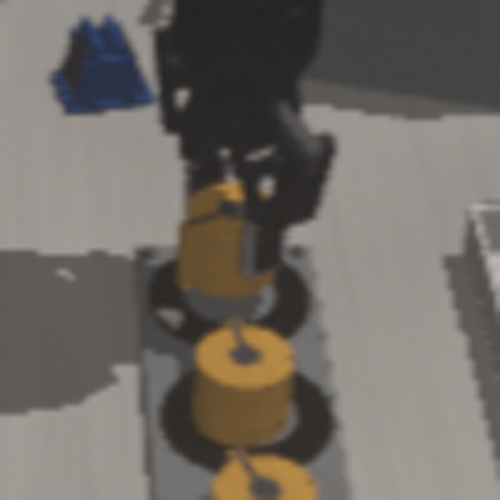

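>>> {"fn": "send_rows", "kwargs": {"commands": [[0,0,0,0.8,0,-0.1,-0.3],[0,0,0,1.5,0,-0.1,-0.3],[0,0,0,1.85,0,-0.1,-0.3],[0,0,0,1.95,0,-0.1,-0.3],[0,0,0,2.0,0,-0.1,-0.3],[0,0,0,2.0,0,-0.1,-0.3]]}}

```text
t: 25.9
eef_pos: [641.0, 219.6, 98.6]
tcp_rot: [1.952, 0.48, -1.95]
contact_force: [-3.5, -1.3, 6.1]
grip_width: 48.8
```

Run:
```python
from h import *
goal(640.4,220,98.5,57.4-119.9)
o=robot.observe(); print(o["contact_force"],o["grip_width"])
```

```text
pos [641.  219.6  98.6] cur psi -62.3 turn -0.2 j6 1.31 ->~ 1.31 tilt 0.1
ROW [0.2, -0.1, -0.1] [0.01, -0.06, 0.03]
[-3.47856689 -1.3363461   6.0648915 ] 48.78145442549132
```

>>> {"fn": "send_rows", "kwargs": {"commands": [[0,0,0,0,0,0,0.2],[0,0,0,0,0,0,0.7],[0,0,0,0,0,0,1],[0,0,0,0,0,0,1],[0,0,0,-2,0,0,1],[0,0,0,-5,0,0,1],[0,0,0,-8,0,0,1],[0,0,0,-8,0,0,1]]}}

```text
t: 26.9
eef_pos: [642.3, 220.1, 183.1]
tcp_rot: [1.96, 0.479, -1.942]
contact_force: [0.8, 0.4, 0.6]
grip_width: 85.6
```

Run:
```python
from h import *
goal(420,0,200,0)
```

```text
pos [642.3 220.1 183.1] cur psi -62.3 turn 62.3 j6 1.31 ->~ -0.11 tilt 0.51
ROW [-62.3, -0.3, -0.4] [-1.91, 9.16, 29.9]
```

Run:
```python
from meas import *
import pickle
t,s=pickle.load(open("init.pkl","rb"))
for n,S,px in (("top",t,(372,228)),("side",s,(259,293))):
    c=back(S,px,43)[0]
    o=ortho(S,c[0],c[1],43,60,.2); cv2.imwrite(f"pics/sw{n}.png",o[:,:,::-1])
    print(n,c)
for n,S,px in (("top",t,(443,225)),("side",s,(263,368))):
    c=back(S,px,87 if n=="top" else 87)[0]; print(n,"keytop",c)
    o=ortho(S,460,-420,32,60,.2); cv2.imwrite(f"pics/ho{n}.png",o[:,:,::-1])
im=np.vstack([np.hstack([cv2.imread("pics/sw%s.png"%n) for n in("top","side")]),np.hstack([cv2.imread("pics/ho%s.png"%n) for n in("top","side")])])
cv2.imwrite("pics/swho.png",cv2.resize(im,(600,600),interpolation=cv2.INTER_AREA))
```

```text
top [ 523.70594647 -236.47234455   43.        ]
side [ 524.69667105 -245.55564095   43.        ]
top keytop [ 524.44443091 -404.96762215   87.        ]
side keytop [ 524.92077771 -424.44076691   87.        ]
```

View pics/swho.png

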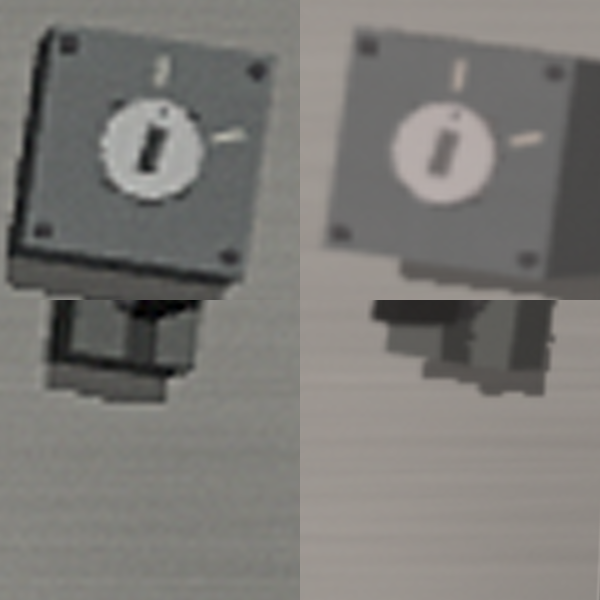

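Run:
```python
from meas import *
import pickle
t=snapshot("top");s=snapshot("side"); pickle.dump((t,s),open("p4.pkl","wb"))
for n,S in (("top",t),("side",s)):
    c=(523.7,-236.5) if n=="top" else (524.7,-245.5)
    for _ in range(3):
        o=ortho(S,c[0],c[1],43,45,.1); g=o.min(2); m=((g>135)).astype(np.uint8)
        rr,cc=np.mgrid[0:900,0:900]; X=45-(rr+.5)*.1;Y=45-(cc+.5)*.1
        m[np.hypot(X,Y)>24]=0
        cs,_h=cv2.findContours(m,cv2.RETR_EXTERNAL,cv2.CHAIN_APPROX_NONE); k=max(cs,key=cv2.contourArea); e=cv2.fitEllipse(k)
        c=(c[0]+45-(e[0][1]+.5)*.1,c[1]+45-(e[0][0]+.5)*.1)
    o=ortho(S,c[0],c[1],43,45,.1); g=o.min(2).astype(float)
    w=np.clip(125-g,0,None)*(np.hypot(X,Y)<13.5); w/=w.sum()
    mx,my=(w*X).sum(),(w*Y).sum(); C=np.array([[(w*(X-mx)**2).sum(),(w*(X-mx)*(Y-my)).sum()],[0,(w*(Y-my)**2).sum()]]);C[1,0]=C[0,1]
    ev,V=np.linalg.eigh(C); 
    print(n,"disc",np.round(c,1),np.array(e[1])*.1,"slot ctr off",mx,my,"std",np.sqrt(ev),"ang",np.degrees(np.arctan2(V[1,1],V[0,1])))
    o=ortho(S,523,-410 if n=="top" else -420,60,60,.2); cv2.imwrite(f"pics/ho{n}.png",o[:,:,::-1])
    o=ortho(S,c[0],c[1],43,30,.1); cv2.imwrite(f"pics/sw{n}.png",o[:,:,::-1])
im=np.vstack([np.hstack([cv2.imread("pics/sw%s.png"%n) for n in("top","side")]),np.hstack([cv2.imread("pics/ho%s.png"%n) for n in("top","side")])])
cv2.imwrite("pics/swho2.png",cv2.resize(im,(600,600),interpolation=cv2.INTER_AREA))
r,f=fit_slide([t],639,222,12); print(np.round(r[:2],1),round(np.degrees(r[2])%360,1),f)
crop(t,410,200,60,60,10,"pics/k1.png")
crop(s,235,355,60,60,10,"pics/k2.png")
```

```text
top disc [ 524.1 -237.2] [39.66775208 40.50924683] slot ctr off -0.6083605117561852 0.3207059024261959 std [1.68669513 5.19663559] ang 161.62122158574525
side disc [ 523.5 -242.8] [40.34052429 41.06009521] slot ctr off -0.3062706599918472 0.005776121604383788 std [1.33214236 4.48255675] ang 160.25785248082522
[642.1 219.7] 193.7 0.07868801802396774
```

View pics/swho2.png

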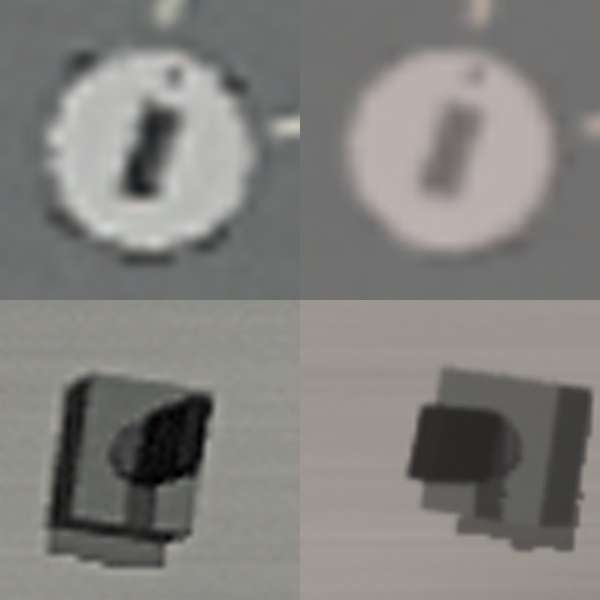

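View pics/k1.png

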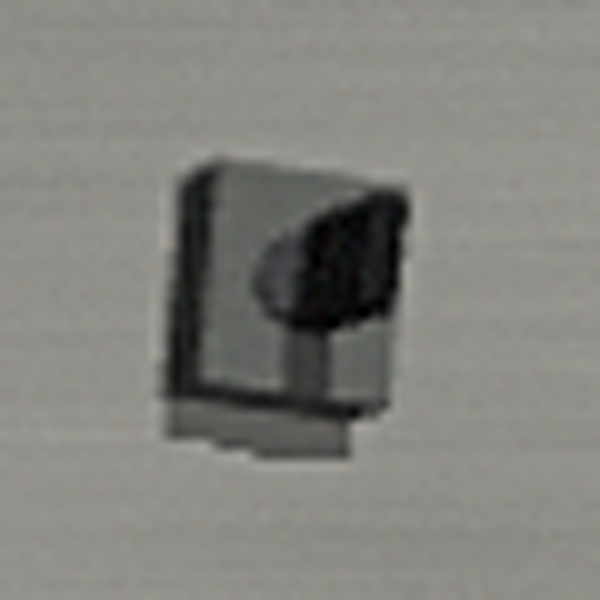

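View pics/k2.png

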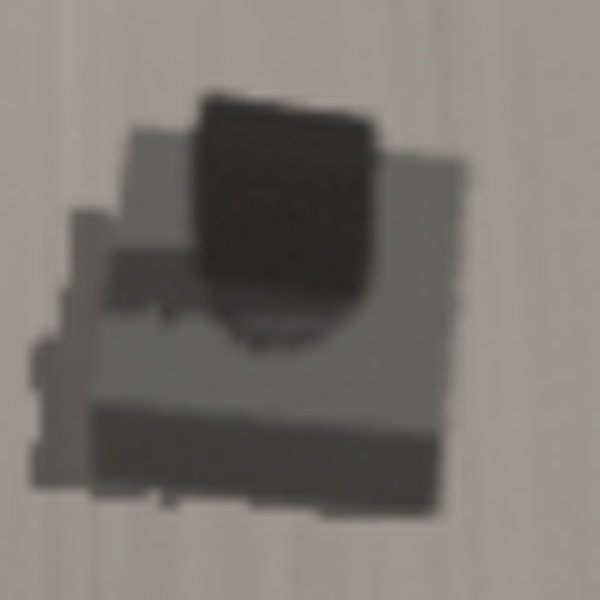

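```bash
cat >> meas.py <<'E'
def keygrip(x,y,th,zc,tiltx=0,tilty=0):
    v=np.array([[a,b,c] for a in(-15,15) for b in(-5,5) for c in(-25,25)],float)
    Rm=np.array([[np.cos(th),-np.sin(th),0],[np.sin(th),np.cos(th),0],[0,0,1]])
    return v@Rm.T+[x,y,zc]
def fit_key(S,x,y,th,zc,thr,draw=None,m=10):
    q=proj(S,keygrip(x,y,th,zc)); lo=np.floor(q.min(0)).astype(int)-m; hi=np.ceil(q.max(0)).astype(int)+m
    hi=np.minimum(hi,[560,420]); bb=(lo[0],lo[1],hi[0],hi[1])
    im=big(S,bb); g=im.max(2).astype(np.float32); M=cv2.GaussianBlur((g<thr).astype(np.float32),(0,0),2)
    def rd(p):
        o=np.zeros(g.shape,np.uint8); k=(proj(S,keygrip(*p,zc))-[bb[0],bb[1]]+.5)*K-.5
        cv2.fillConvexPoly(o,cv2.convexHull(np.round(k*16).astype(np.int32).reshape(-1,1,2)),255,cv2.LINE_AA,4); return o
    def cost(p): return np.mean((cv2.GaussianBlur(rd(p).astype(np.float32)/255,(0,0),2)-M)**2)
    best=None
    for dt in(-.3,0,.3):
        r=minimize(cost,[x,y,th+dt],method="Nelder-Mead",options=dict(initial_simplex=[[x,y,th+dt],[x+4,y,th+dt],[x,y+4,th+dt],[x,y,th+dt+.2]],xatol=.02,fatol=1e-7))
        if best is None or r.fun<best.fun: best=r
    if draw:
        v=im[:,:,::-1].copy(); v2=v.copy(); v2[g<thr]=(0,200,0)
        cs,_=cv2.findContours((rd(best.x)>127).astype(np.uint8),cv2.RETR_LIST,cv2.CHAIN_APPROX_NONE); cv2.drawContours(v,cs,-1,(0,0,255),1)
        cv2.imwrite(draw,cv2.resize(np.hstack([v,v2]),None,fx=2,fy=2))
    return best.x,best.fun
E
python3 - <<'E'
from meas import *
import pickle
t,s=pickle.load(open("p4.pkl","rb"))
for thr in (40,48):
    r,f=fit_key(t,522,-409,-.15,62,thr,"pics/kt.png"); print("top",r[:2],np.degrees(r[2]),f)
for thr in (52,56):
    r,f=fit_key(s,522,-415,-.15,62,thr,"pics/ks.png"); print("side",r[:2],np.degrees(r[2]),f)
a=cv2.imread("pics/kt.png");b=cv2.imread("pics/ks.png");h=max(a.shape[0],b.shape[0]);w=max(a.shape[1],b.shape[1])
o=np.zeros((a.shape[0]+b.shape[0],w,3),np.uint8);o[:a.shape[0],:a.shape[1]]=a;o[a.shape[0]:,:b.shape[1]]=b;cv2.imwrite("pics/k3.png",o);print(o.shape)
E
```

```text
top [ 525.08060324 -417.3516912 ] -21.801013520231795 0.04264714568853378
top [ 524.77918299 -417.04794227] -19.11701699953365 0.051370538771152496
side [ 524.67145014 -424.86029414] -5.114044960499197 0.021146560087800026
side [ 524.84704416 -425.67187191] -5.3572499352373955 0.013438289053738117
(632, 640, 3)
```

View pics/k3.png

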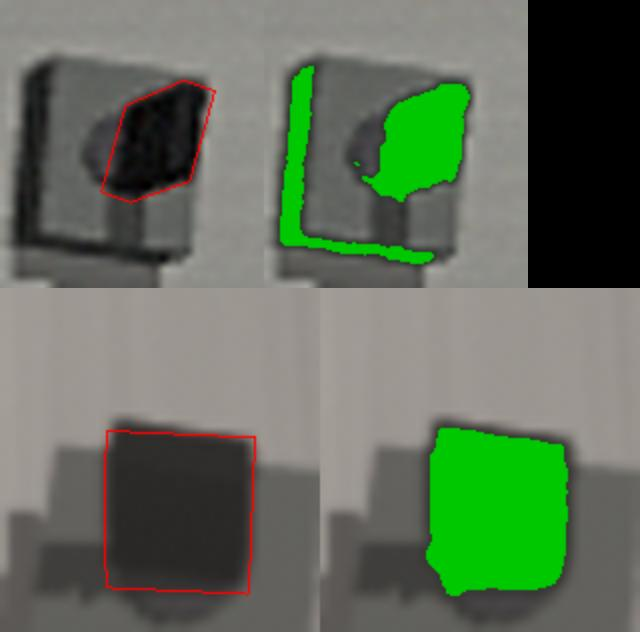

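```bash
python3 - <<'E'
s=open("meas.py").read()
s=s.replace("M=cv2.GaussianBlur((g<thr).astype(np.float32),(0,0),2)","B=(g<thr).astype(np.uint8); B=cv2.morphologyEx(B,cv2.MORPH_OPEN,np.ones((9,9),np.uint8)); nl,L,st,_=cv2.connectedComponentsWithStats(B); ks=[k for k in range(1,nl)]; kb=max(ks,key=lambda k:st[k,4]); M=cv2.GaussianBlur((L==kb).astype(np.float32),(0,0),2); g=np.where(L==kb,0,255).astype(np.float32)")
open("meas.py","w").write(s)
E
python3 - <<'E'
from meas import *
import pickle
t,s=pickle.load(open("p4.pkl","rb"))
for thr in (36,44,52):
    r,f=fit_key(t,522,-409,-.15,62,thr,"pics/kt.png"); print("top",r[:2],np.degrees(r[2]),f)
for thr in (56,60,64):
    r,f=fit_key(s,522,-422,-.15,62,thr,"pics/ks.png"); print("side",r[:2],np.degrees(r[2]),f)
# holder top face corners
a=cv2.imread("pics/kt.png");b=cv2.imread("pics/ks.png");h=max(a.shape[0],b.shape[0]);w=max(a.shape[1],b.shape[1])
o=np.zeros((a.shape[0]+b.shape[0],w,3),np.uint8);o[:a.shape[0],:a.shape[1]]=a;o[a.shape[0]:,:b.shape[1]]=b;cv2.imwrite("pics/k3.png",o);print(o.shape)
E
```

```text
top [ 525.13838613 -416.58089501] -29.412158374789044 0.020690621808171272
top [ 525.40747744 -417.57181282] -20.6238770372886 0.010184494778513908
top [ 525.18023527 -417.30422246] -17.314748561160766 0.0069269658997654915
side [ 524.732468   -425.47913564] -5.319323849873467 0.01386309415102005
side [ 524.68356478 -425.7889713 ] -4.9834357128441855 0.009704867377877235
side [ 524.40079976 -426.11791921] -5.253554791412584 0.008585616946220398
(632, 640, 3)
```

View pics/k3.png

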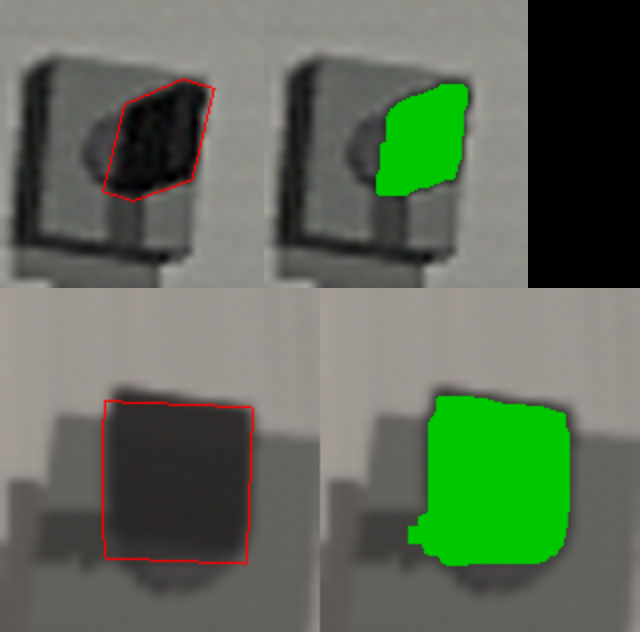

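Run:
```python
from h import *
import pickle
t,s=pickle.load(open("p4.pkl","rb")); print("jar",back(t,(405,172),70), back(s,(339,320),70))
goal(524.3,-421,200,80);
```

```text
jar [[ 666.3829082  -322.02809653   70.        ]] [[ 666.6870508  -330.10147604   70.        ]]
pos [640.8 219.6 179.1] cur psi -62.3 turn -37.7 j6 1.31 ->~ 0.96 tilt 0.14
ROW [37.7, -0.1, -0.1] [-2.07, 51.32, 40.07]
```

>>> {"fn": "send_rows", "kwargs": {"commands": [[-10,0,0,-0.5,4.3,3.3,1],[-20,0,0,-1,8.6,6.7,1],[-30,0,0,-1.5,12.8,10,1],[-40,0,0,-2,17.1,13.4,1],[-50,0,0,-2,21.4,16.7,1],[-60,0,0,-2,25.7,20,1],[-70,0,0,-2,30,23.4,1],[-80,0,0,-2,34.2,26.7,1]]}}

```text
t: 28.0
eef_pos: [562.2, -208.7, 198.1]
tcp_rot: [0.975, 1.342, -0.974]
contact_force: [0.6, 0.2, -0.4]
grip_width: 85.4
```

Run:
```python
from h import *
goal(524.3,-421,200,80);
```

```text
pos [ 562.2 -208.7  198.1] cur psi 18.0 turn 62.0 j6 -0.8 ->~ -2.2 tilt 0.03
ROW [-62.0, -0.0, -0.0] [-0.2, -10.16, 19.02]
```

>>> {"fn": "send_rows", "kwargs": {"commands": [[-10,0,0,-0.2,-2,3.6,1],[-20,0,0,-0.2,-4,7.2,1],[-30,0,0,-0.2,-6,10.8,1],[-40,0,0,-0.2,-8,14.5,1],[-50,0,0,-0.2,-9.5,17.5,1],[-60,0,0,-0.2,-10.2,19,1],[-62,0,0,-0.2,-10.2,19,1],[-62,0,0,-0.2,-10.2,19,1]]}}

```text
t: 29.0
eef_pos: [523.9, -420.0, 199.2]
tcp_rot: [0.14, 1.567, -0.137]
contact_force: [-0.8, 0.4, -0.4]
grip_width: 85.4
```

Run:
```python
from meas import *
import pickle
goal(524.3,-421,118,80)
t=snapshot("top");s=snapshot("side"); pickle.dump((t,s),open("p5.pkl","wb"))
for x,y in ((639,222),(639,122),(638,20),(638,-78)):
    r,f=fit_slide([t],x,y,12); print(np.round(r[:2],1),round(np.degrees(r[2])%360,1),round(f,4))
for x,y in ((639,217),(639,117),(638,18),(638,-80)):
    r,f=fit_slide([s],x,y,12); print(np.round(r[:2],1),round(np.degrees(r[2])%360,1),round(f,4))
crop(t,170,140,190,100,4,"pics/g1.png"); crop(s,210,290,130,130,4,"pics/g2.png"); crop(s,250,140,90,120,4,"pics/g3.png")
```

```text
pos [ 523.9 -420.   199.2] cur psi 79.9 turn 0.1 j6 -2.18 ->~ -2.19 tilt 0.12
ROW [-0.1, -0.1, -0.1] [8.12, -0.11, 0.07]
[641.9 222.5] 206.7 0.0011
[638.3 122.9] 96.1 0.0011
[637.9  23.2] 110.8 0.0013
[639.8 -75.6] 198.5 0.0011
[641.6 221. ] 82.5 0.075
[561.7 231.7] 121.0 0.0104
[564.3 156.6] 307.5 0.0034
[640.2 -84.3] 79.4 0.0632
```

View pics/g1.png

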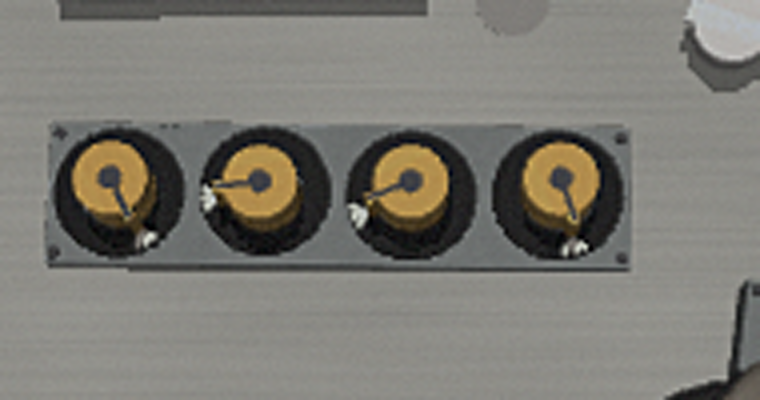

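View pics/g2.png

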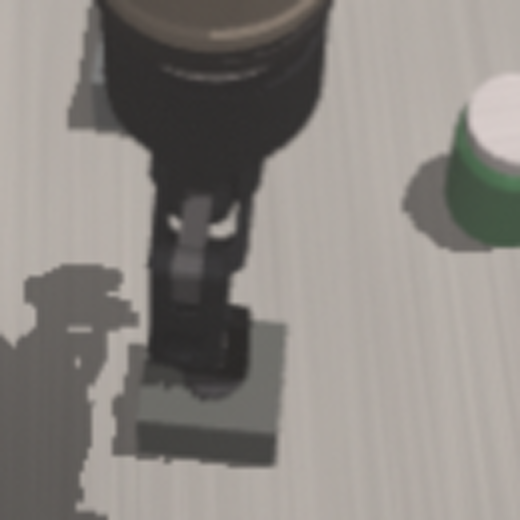

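View pics/g3.png

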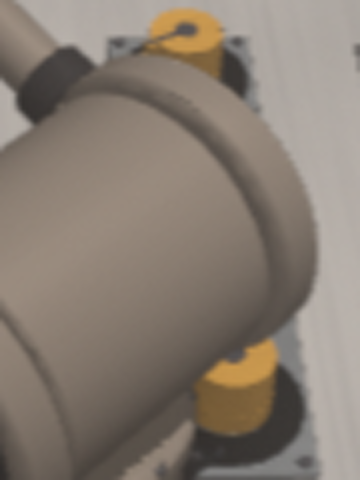

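>>> {"fn": "send_rows", "kwargs": {"commands": [[0,0,0,2,-0.1,0,1],[0,0,0,4,-0.1,0,1],[0,0,0,6,-0.1,0,1],[0,0,0,7.5,-0.1,0,1],[0,0,0,8.1,-0.1,0,1],[0,0,0,8.1,-0.1,0,0.5],[0,0,0,8.1,-0.1,0,0],[0,0,0,8.1,-0.1,0,-0.3]], "newtons": 30}}

```text
t: 30.1
eef_pos: [524.2, -420.9, 119.5]
tcp_rot: [0.138, 1.566, -0.138]
contact_force: [0.1, -0.2, 0.4]
grip_width: 32.1
```

Run:
```python
from meas import *
s=snapshot("side"); crop(s,220,320,90,90,6,"pics/g4.png"); goal(524.3,-421,118,80)
```

```text
pos [ 524.1 -420.9  119.4] cur psi 79.9 turn 0.1 j6 -2.19 ->~ -2.19 tilt 0.04
ROW [-0.1, 0.0, -0.0] [0.14, -0.01, 0.02]
```

View pics/g4.png

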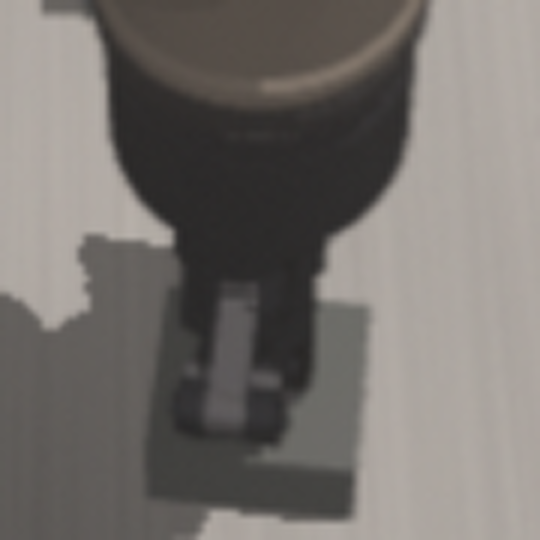

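Run:
```python
from meas import *
import pickle
t,s=pickle.load(open("p4.pkl","rb"))
print(proj(s,[[524.2,-421,65],[524.2,-437,65],[524.2,-437,50],[524.4,-426,62]]))
R_=R.from_rotvec(robot.observe()["tcp_rot"]).as_matrix(); print(R_.round(3))
o=robot.observe();print(o["grip_width"])
s2=snapshot("side"); im=np.hstack([s["pixels"][330:410,220:310],s2["pixels"][330:410,220:310]])[:,:,::-1]
cv2.imwrite("pics/g5.png",cv2.resize(im,None,fx=4.4,fy=4.4,interpolation=cv2.INTER_CUBIC))
```

```text
[[262.41761608 372.29984787]
 [262.81529419 381.48817168]
 [262.77473753 385.53739842]
 [262.65351387 375.96729701]]
[[ 0.     0.175  0.985]
 [ 0.     0.985 -0.175]
 [-1.     0.     0.   ]]
29.846714892025307
```

View pics/g5.png

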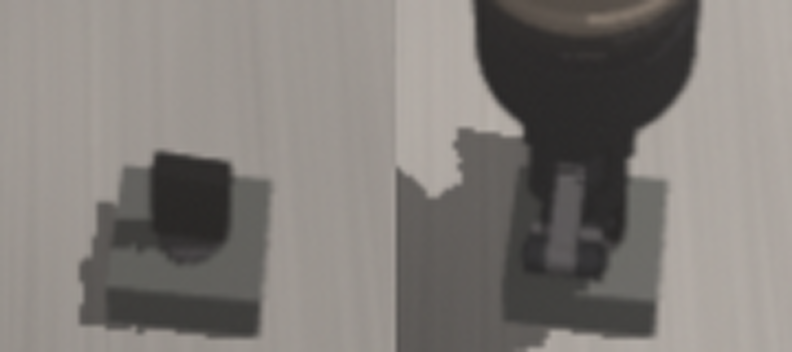

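>>> {"fn": "send_rows", "kwargs": {"commands": [[0,0,0,0,0,0,-0.6],[0,0,0,0,0,0,-0.9],[0,0,0,0,0,0,-0.9],[0,0,0,0,0,0,-0.9]], "newtons": 30}}

```text
t: 30.7
eef_pos: [524.1, -421.0, 119.5]
tcp_rot: [0.138, 1.566, -0.138]
contact_force: [0.4, 1.1, 2.5]
grip_width: 10.0
```

Run:
```python
from meas import *
o=robot.observe();print(o["eef_pos"],o["grip_width"],o["contact_force"],o["wrist_torque"])
s2=snapshot("side"); crop(s2,220,320,90,90,6,"pics/g6.png")
```

```text
[ 524.14790259 -420.9579166   119.54071491] 10.023695235195794 [0.40381091 1.10973307 2.54344533] [0.0019095  0.04209139 0.00588595]
```

View pics/g6.png

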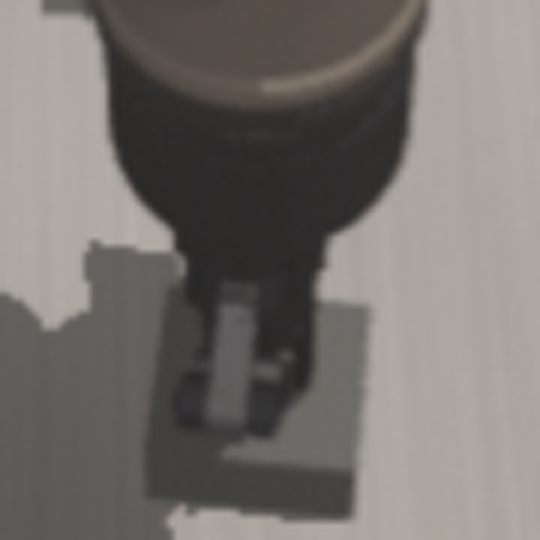

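>>> {"fn": "send_rows", "kwargs": {"commands": [[0,0,0,0,0,0,-0.9],[0,0,0,0,0,0,-0.9],[0,0,0,-1,0,0,-0.9],[0,0,0,-2.5,0,0,-0.9],[0,0,0,-4,0,0,-0.9],[0,0,0,-5.5,0,0,-0.9],[0,0,0,-6,0,0,-0.9],[0,0,0,-6,0,0,-0.9]], "newtons": 60}}

```text
t: 31.75
eef_pos: [524.1, -421.0, 180.0]
tcp_rot: [0.138, 1.565, -0.138]
contact_force: [-0.3, 0.3, -1.0]
grip_width: 9.3
```

Run:
```python
from meas import *
o=robot.observe();print(o["eef_pos"],o["grip_width"],o["contact_force"],o["wrist_torque"])
s2=snapshot("side"); crop(s2,210,300,100,110,5,"pics/g7.png")
goal(523.1,-239.9,180,71)
```

```text
[ 524.13549414 -421.02160225  179.9812564 ] 9.302168062336177 [-0.29883158  0.25194083 -0.95648647] [ 0.04540124 -0.01996542 -0.00192414]
pos [ 524.  -420.8  179.3] cur psi 79.9 turn -8.9 j6 -2.19 ->~ -1.78 tilt 0.04
ROW [8.9, 0.0, -0.0] [-0.06, 17.8, -3.25]
```

View pics/g7.png

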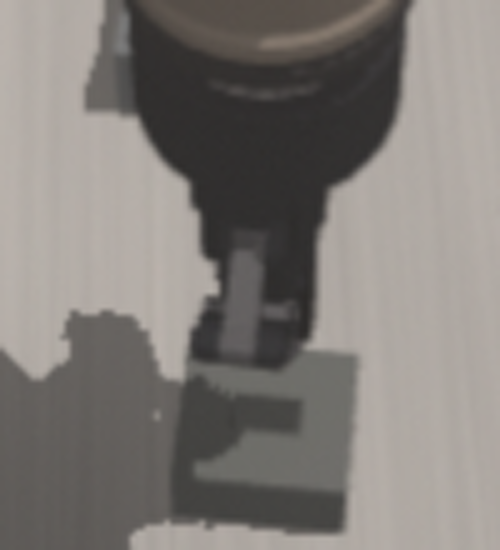

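Run:
```python
from meas import *
s2=snapshot("side"); t=snapshot("top")
for P in ([524,-421,68],[524,-421,97],[524,-421,107],[524,-421,122]): print(P,(proj(s2,P)[0]-[210,300])*5)
crop(s2,225,330,60,60,12,"pics/g8.png")
```

```text
[524, -421, 68] [261.52133622 357.33505652]
[524, -421, 97] [261.8580257  315.58316997]
[524, -421, 107] [261.9789006  300.64110318]
[524, -421, 122] [262.1650609  277.67692346]
```

View pics/g8.png

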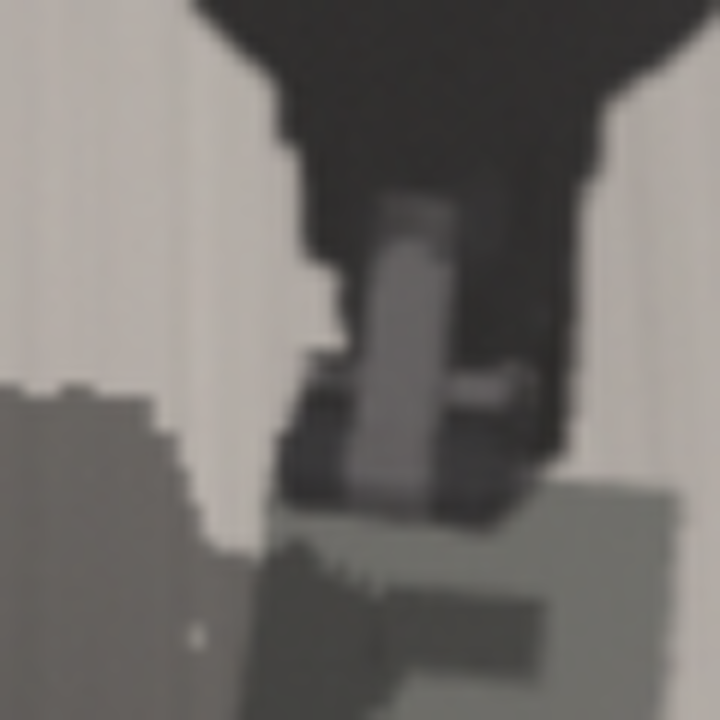

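>>> {"fn": "send_rows", "kwargs": {"commands": [[1,0,0,0,3,-0.5,-0.9],[3,0,0,0,7,-1.2,-0.9],[5,0,0,0,11,-2,-0.9],[7,0,0,0,14.5,-2.6,-0.9],[8.9,0,0,0,17,-3.1,-0.9],[8.9,0,0,0,17.8,-3.25,-0.9],[8.9,0,0,0,17.8,-3.25,-0.9],[8.9,0,0,0,17.8,-3.25,-0.9]]}}

```text
t: 32.9
eef_pos: [523.0, -240.9, 178.9]
tcp_rot: [0.261, 1.555, -0.259]
contact_force: [0.6, -1.7, -1.2]
grip_width: 9.6
```

Run:
```python
from meas import *
goal(523.1,-239.9,165,71)
s2=snapshot("side"); crop(s2,215,230,90,90,7,"pics/g9.png")
for P in ([523,-240,68],[523,-240,97],[523,-240,43]): print(P,(proj(s2,P)[0]-[215,230])*7)
```

```text
pos [ 523.  -240.9  178.9] cur psi 71.0 turn -0.0 j6 -1.8 ->~ -1.8 tilt 0.05
ROW [0.0, -0.0, -0.0] [1.39, 0.09, -0.02]
[523, -240, 68] [301.05692385 371.41538612]
[523, -240, 97] [300.78770838 306.68224525]
[523, -240, 43] [301.28247828 424.89012451]
```

View pics/g9.png

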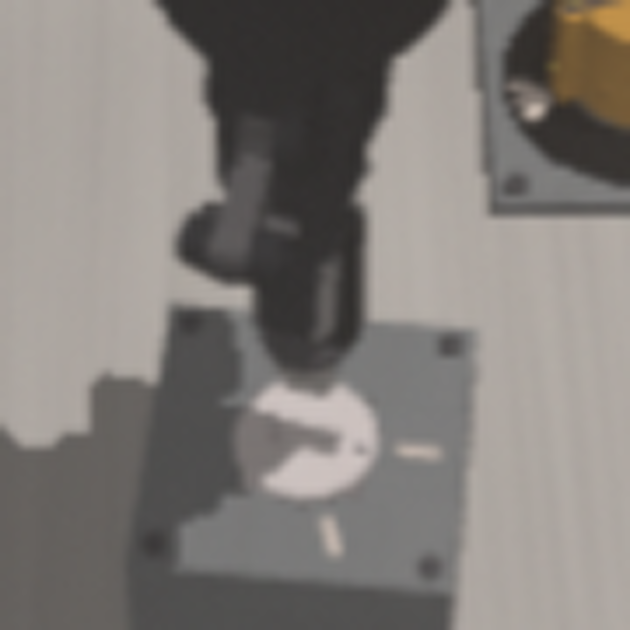

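Run:
```python
from meas import *
s2=snapshot("side"); im=cv2.resize(s2["pixels"][230:320,215:305],None,fx=8,fy=8,interpolation=cv2.INTER_CUBIC)[:,:,::-1].copy()
o=robot.observe(); p=o["eef_pos"]; Rm=R.from_rotvec(o["tcp_rot"]).as_matrix()
print(p, Rm[:,1])
def W(q): return p+Rm@np.array(q,float)
def L(pts,col):
    k=((proj(s2,[W(q) for q in pts])-[215,230]+.5)*8-.5).round().astype(int)
    cv2.polylines(im,[k.reshape(-1,1,2)],True,col,1)
for sg in (1,-1):
    for yy in (5,19): L([(72.6,sg*yy,-11),(72.6,sg*yy,11),(40,sg*yy,11),(40,sg*yy,-11)],(0,255,0) if sg>0 else (0,0,255))
for yy in (-5,5): L([(32.5,yy,-15),(32.5,yy,15),(82.5,yy,15),(82.5,yy,-15)],(255,255,0))
L([(87.5,0,-8),(87.5,0,8),(111.5,0,8),(111.5,0,-8)],(255,0,255))
cv2.imwrite("pics/g10.png",im)
```

```text
[ 522.89936822 -240.79126879  178.84506565] [3.25753898e-01 9.45454203e-01 8.64873113e-04]
```

View pics/g10.png

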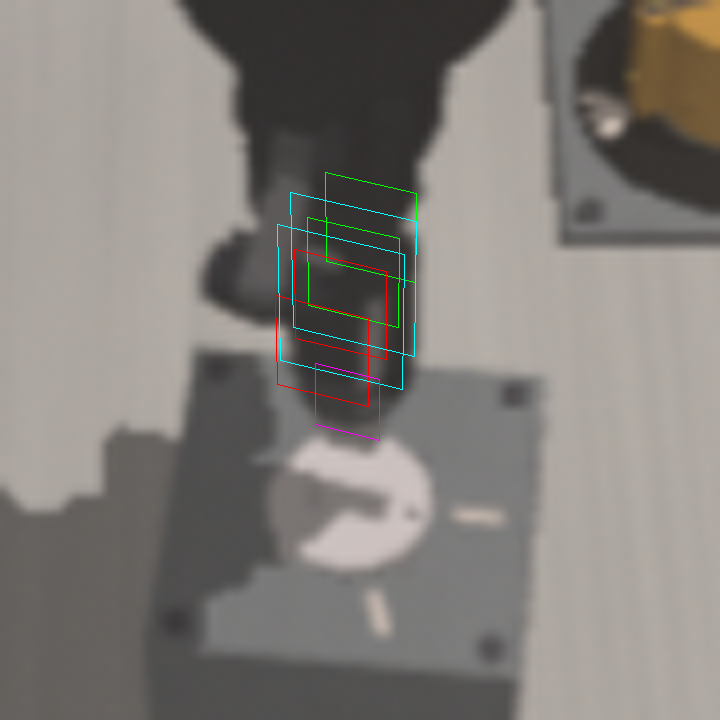

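Run:
```python
from meas import *
s2=snapshot("side"); c=s2["pixels"][265:310,240:280].astype(float)
c=np.clip((c/255)**0.5*255,0,255).astype(np.uint8)
cv2.imwrite("pics/g11.png",cv2.resize(c,None,fx=16,fy=16,interpolation=cv2.INTER_CUBIC)[:,:,::-1])
for r in range(274,290): print(r,s2["pixels"][r,246:272].mean(1).astype(int).tolist())
```

```text
274 [100, 117, 133, 137, 123, 80, 58, 52, 51, 51, 51, 51, 51, 58, 77, 93, 84, 60, 50, 56, 97, 147, 168, 169, 171, 172]
275 [82, 100, 120, 122, 110, 80, 59, 51, 50, 51, 52, 51, 51, 57, 76, 94, 85, 61, 50, 54, 90, 137, 159, 161, 163, 165]
276 [80, 95, 114, 119, 113, 90, 61, 53, 52, 51, 51, 50, 51, 59, 78, 92, 80, 55, 49, 54, 82, 114, 126, 127, 130, 136]
277 [80, 83, 100, 119, 120, 106, 76, 60, 56, 53, 53, 53, 53, 66, 83, 84, 69, 51, 49, 59, 91, 118, 121, 122, 122, 123]
278 [78, 80, 98, 118, 120, 109, 81, 62, 59, 59, 59, 59, 58, 67, 76, 68, 58, 52, 53, 68, 99, 120, 121, 122, 121, 121]
279 [79, 81, 98, 119, 121, 114, 93, 66, 60, 60, 61, 61, 60, 64, 67, 66, 62, 59, 70, 97, 117, 121, 121, 121, 122, 121]
280 [80, 81, 94, 115, 121, 120, 107, 80, 64, 60, 61, 60, 62, 70, 78, 77, 74, 75, 94, 117, 121, 122, 121, 121, 122, 122]
281 [79, 79, 82, 100, 119, 122, 118, 105, 79, 64, 63, 62, 62, 69, 74, 73, 74, 91, 111, 121, 122, 122, 121, 122, 122, 122]
282 [79, 78, 80, 99, 119, 121, 120, 116, 101, 80, 73, 68, 67, 70, 72, 78, 93, 111, 120, 122, 121, 121, 121, 122, 122, 121]
283 [78, 79, 81, 99, 119, 12
[... 189 characters left out ...]
32, 124, 122, 121, 122, 122, 121, 122]
285 [79, 79, 85, 104, 118, 120, 137, 163, 180, 174, 143, 130, 124, 118, 110, 118, 154, 180, 163, 137, 126, 122, 121, 122, 122, 122]
286 [84, 92, 102, 117, 120, 134, 167, 191, 195, 193, 190, 184, 173, 162, 144, 153, 181, 193, 186, 168, 144, 124, 120, 121, 122, 122]
287 [92, 108, 111, 116, 128, 159, 189, 194, 195, 196, 196, 194, 194, 192, 190, 192, 194, 195, 194, 191, 172, 135, 118, 121, 122, 121]
288 [81, 84, 87, 98, 117, 146, 176, 179, 186, 194, 194, 195, 195, 195, 196, 196, 196, 195, 195, 194, 191, 170, 135, 124, 123, 123]
289 [79, 80, 87, 103, 116, 121, 126, 128, 149, 177, 183, 186, 191, 194, 195, 195, 196, 195, 196, 195, 194, 183, 153, 126, 123, 124]
```

View pics/g11.png

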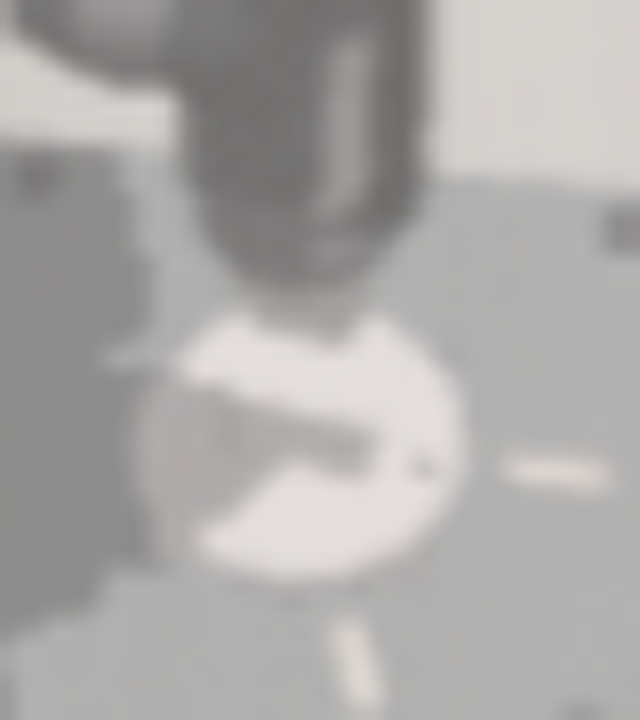

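Run:
```python
from meas import *
s2=snapshot("side"); o=robot.observe(); p=o["eef_pos"]; print(p)
z=p[2]-87.5
a=np.linspace(0,2*np.pi,200)
def bottom(x,y,z,r):
    q=proj(s2,np.c_[x+r*np.cos(a),y+r*np.sin(a),np.full(200,z)]); return q[:,1].max(),q[:,0].mean()
from scipy.optimize import brentq
for v in (282.5,282.8,283.1): print(v,brentq(lambda y:bottom(523.5,y,z,13)[0]-v,-260,-220))
# disc bottom edge direct: 
c=s2["pixels"].mean(2)
print(bottom(523.5,-242.8,43,20),[ (r,int(c[r,258])) for r in range(294,306)])
print("u key at y",bottom(523.5,-243,z,13)[1],"u disc",bottom(523.5,-242.8,43,20)[1])
```

```text
[ 522.86523013 -240.53191153  178.87061618]
282.5 -243.0542627114912
282.8 -243.74659601536464
283.1 -244.43815485023532
(np.float64(300.39251855766554), np.float64(258.39054228132954)) [(294, 175), (295, 194), (296, 195), (297, 195), (298, 195), (299, 194), (300, 180), (301, 134), (302, 113), (303, 120), (304, 121), (305, 122)]
u key at y 258.3274308476502 u disc 258.39054228132954
```

>>> {"fn": "send_rows", "kwargs": {"commands": [[0,0,0,1,0,0,-0.9],[0,0,0,1.8,0,0,-0.9],[0,0,0,2.3,0,0,-0.9],[0,0,0,2.6,0,0,-0.9],[0,0,0,2.9,0,0,-0.9],[0,0,0,2.9,0,0,-0.9]]}}

```text
t: 33.85
eef_pos: [522.8, -240.4, 149.8]
tcp_rot: [0.261, 1.556, -0.259]
contact_force: [-0.1, -0.4, -1.1]
grip_width: 9.0
```

Run:
```python
from meas import *
import pickle
goal(522.9,-240.5,130.5,71); o=robot.observe(); print(o["contact_force"],o["wrist_torque"])
s2=snapshot("side"); t=snapshot("top"); pickle.dump((t,s2),open("p6.pkl","wb"))
crop(s2,230,250,60,60,9,"pics/h1.png")
for x,y in ((639,222),(639,122),(638,20),(638,-78)):
    r,f=fit_slide([t],x,y,12); print(np.round(r[:2],1),round(np.degrees(r[2])%360,1),round(f,4))
```

```text
pos [ 522.8 -240.4  149.8] cur psi 71.0 turn 0.0 j6 -1.8 ->~ -1.8 tilt 0.08
ROW [-0.0, -0.1, -0.1] [1.93, -0.01, 0.01]
[-0.10850899 -0.44949781 -1.06233756] [-0.00228749 -0.06785062  0.02593112]
[641.8 222.5] 206.3 0.0012
[638.3 122.9] 96.1 0.0012
[638.1  23.2] 111.2 0.0013
[639.7 -75.7] 197.9 0.0011
```

View pics/h1.png

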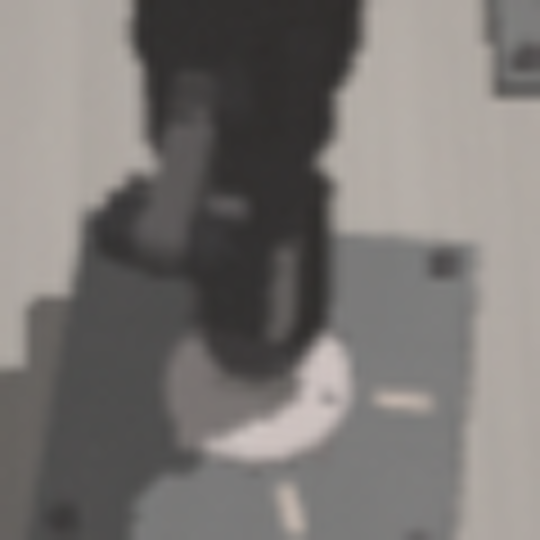

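>>> {"fn": "send_rows", "kwargs": {"commands": [[0,0,0,0.4,0,0,-0.9],[0,0,0,0.8,0,0,-0.9],[0,0,0,1.2,0,0,-0.9],[0,0,0,1.4,0,0,-0.9],[0,0,0,1.4,0,0,-0.9]]}}

```text
t: 34.58
eef_pos: [522.9, -240.5, 135.8]
tcp_rot: [0.261, 1.556, -0.259]
contact_force: [-0.5, 0.2, -1.1]
grip_width: 9.5
```

>>> {"fn": "send_rows", "kwargs": {"commands": [[0,0,0,0.2,0,0,-0.9],[0,0,0,0.4,0,0,-0.9],[0,0,0,0.55,0,0,-0.9],[0,0,0,0.6,0,0,-0.9],[0,0,0,0.6,0,0,-0.9]]}}

```text
t: 35.2
eef_pos: [522.9, -240.4, 130.5]
tcp_rot: [0.261, 1.555, -0.26]
contact_force: [-1.9, 1.4, 5.2]
grip_width: 8.8
```

Run:
```python
from meas import *
goal(522.9,-240.5,130.5,-10); o=robot.observe(); print(o["contact_force"],o["wrist_torque"])
```

```text
pos [ 522.9 -240.4  130.5] cur psi 71.0 turn -81.0 j6 -1.8 ->~ -0.39 tilt 0.06
ROW [81.0, -0.1, -0.0] [0.0, -0.0, 0.01]
[-1.94731922  1.44584007  5.20989611] [0.16723393 0.33099767 0.00122711]
```

>>> {"fn": "send_rows", "kwargs": {"commands": [[8,0,0,0,0,0,-0.9],[16,0,0,0,0,0,-0.9],[24,0,0,0,0,0,-0.9],[32,0,0,0,0,0,-0.9],[40,0,0,0,0,0,-0.9],[48,0,0,0,0,0,-0.9],[56,0,0,0,0,0,-0.9],[56,0,0,0,0,0,-0.9]]}}

```text
t: 36.2
eef_pos: [523.4, -240.1, 130.7]
tcp_rot: [1.015, 1.322, -1.012]
contact_force: [3.7, 2.5, 0.6]
grip_width: 9.5
```

Run:
```python
from meas import *
goal(522.9,-240.5,130.5,-10); o=robot.observe(); print(o["contact_force"],o["wrist_torque"],o["tau"][5])
```

```text
pos [ 523.4 -240.1  130.7] cur psi 15.1 turn -25.1 j6 -0.83 ->~ -0.39 tilt 0.09
ROW [25.1, -0.1, -0.1] [0.02, -0.06, 0.03]
[3.66957486 2.52175679 0.63939348] [ 0.59137545 -0.57198311  0.05398591] 0.8113621361553669
```

>>> {"fn": "send_rows", "kwargs": {"commands": [[4,0,0,0,0,0,-0.9],[8,0,0,0,0,0,-0.9],[12,0,0,0,0,0,-0.9],[12,0,0,0,0,0,-0.9]]}}

```text
t: 36.7
eef_pos: [523.5, -240.0, 130.7]
tcp_rot: [1.169, 1.235, -1.166]
contact_force: [1.6, 1.8, -0.5]
grip_width: 9.2
```

Run:
```python
from meas import *
goal(522.9,-240.5,130.5,-10); o=robot.observe(); print(o["contact_force"],o["wrist_torque"],o["tau"][5])
s2=snapshot("side");crop(s2,230,250,60,60,9,"pics/h2.png")
```

```text
pos [ 523.5 -240.   130.7] cur psi 3.2 turn -13.2 j6 -0.62 ->~ -0.39 tilt 0.11
ROW [13.2, -0.1, -0.1] [0.02, -0.06, 0.05]
[ 1.57761983  1.80131373 -0.47751424] [ 0.32482987 -0.30605742  0.01259905] 0.410857480019331
```

View pics/h2.png

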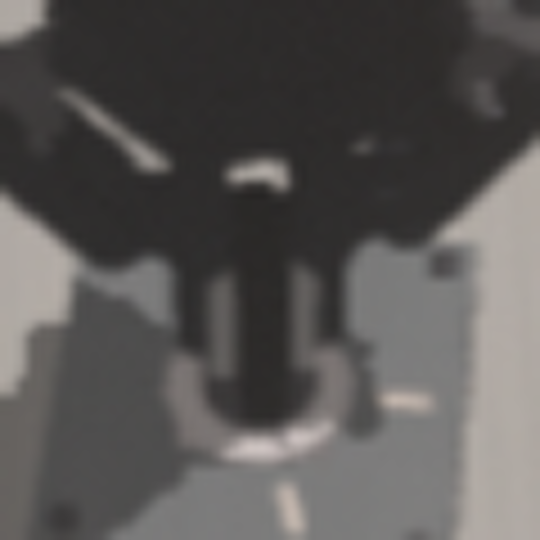

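>>> {"fn": "send_rows", "kwargs": {"commands": [[3,0,0,0,0,0,-0.9],[6,0,0,0,0,0,-0.9],[6,0,0,0,0,0,-0.9],[6,0,0,0,0,0,-0.9]]}}

```text
t: 37.25
eef_pos: [523.5, -240.0, 130.7]
tcp_rot: [1.244, 1.187, -1.241]
contact_force: [2.5, 0.5, -0.7]
grip_width: 9.1
```

Run:
```python
from meas import *
goal(522.9,-240.5,130.5,-10); o=robot.observe(); print(o["contact_force"],o["wrist_torque"],o["tau"][5])
s2=snapshot("side");crop(s2,230,250,60,60,9,"pics/h3.png")
```

```text
pos [ 523.5 -240.   130.7] cur psi -2.6 turn -7.4 j6 -0.52 ->~ -0.39 tilt 0.1
ROW [7.4, -0.1, -0.1] [0.02, -0.05, 0.05]
[ 2.50328146  0.54661858 -0.69136688] [ 0.21263015 -0.27270419  0.06311584] 0.03174784826114774
```

Still at friction torque level (0.06 N·m). A bit more turn to feel the stop.

>>> {"fn": "send_rows", "kwargs": {"commands": [[3,0,0,0,0,0,-0.9],[6,0,0,0,0,0,-0.9],[6,0,0,0,0,0,-0.9],[6,0,0,0,0,0,-0.9]]}}

```text
t: 37.8
eef_pos: [523.6, -240.1, 130.7]
tcp_rot: [1.319, 1.135, -1.317]
contact_force: [2.0, -0.2, -1.4]
grip_width: 8.9
```

Run:
```python
from meas import *
goal(522.9,-240.5,130.5,-10); o=robot.observe(); print(o["contact_force"],o["wrist_torque"],o["tau"][5])
s2=snapshot("side");crop(s2,230,250,60,60,9,"pics/h3.png")
```

```text
pos [ 523.6 -240.1  130.7] cur psi -8.5 turn -1.5 j6 -0.42 ->~ -0.39 tilt 0.1
ROW [1.5, -0.1, -0.1] [0.02, -0.06, 0.05]
[ 2.03277997 -0.1809428  -1.37679338] [ 0.04874748 -0.38708466  0.49235461] 0.49464309588074684
```

View pics/h3.png

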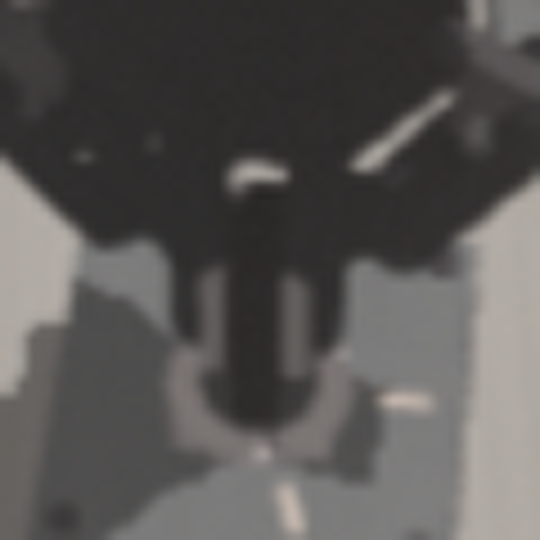

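>>> {"fn": "send_rows", "kwargs": {"commands": [[-3,0,0,0,0,0,-0.9],[-7,0,0,0,0,0,-0.9],[-7,0,0,0,0,0,-0.9],[-7,0,0,0,0,0,-0.9]]}}

```text
t: 38.35
eef_pos: [523.4, -240.1, 130.7]
tcp_rot: [1.232, 1.196, -1.229]
contact_force: [0.3, 0.7, -0.6]
grip_width: 9.2
```

Run:
```python
from meas import *
goal(522.9,-240.5,130.5,-10); o=robot.observe(); print(o["contact_force"],o["wrist_torque"],o["tau"][5])
```

```text
pos [ 523.4 -240.1  130.7] cur psi -1.6 turn -8.4 j6 -0.54 ->~ -0.39 tilt 0.1
ROW [8.4, -0.1, -0.1] [0.02, -0.05, 0.04]
[ 0.27475957  0.67974946 -0.60760847] [ 0.15161712 -0.21734662 -0.00658135] -0.003967883822042495
```

Unloaded. Pulling straight out now.

>>> {"fn": "send_rows", "kwargs": {"commands": [[0,0,0,-0.5,0,0,-0.9],[0,0,0,-1.2,0,0,-0.9],[0,0,0,-2,0,0,-0.9],[0,0,0,-3,0,0,-0.9],[0,0,0,-4,0,0,-0.9],[0,0,0,-5,0,0,-0.9],[0,0,0,-5,0,0,-0.9]]}}

```text
t: 39.22
eef_pos: [523.7, -240.4, 181.8]
tcp_rot: [1.232, 1.194, -1.228]
contact_force: [-0.3, 0.5, -0.8]
grip_width: 9.6
```

Run:
```python
from meas import *
import pickle
goal(524.1,-421,180,79.9); o=robot.observe(); print(o["contact_force"],o["grip_width"])
s2=snapshot("side");t=snapshot("top");crop(s2,215,230,90,90,7,"pics/h4.png")
for x,y in ((639,222),(639,122),(638,20),(638,-78)):
    r,f=fit_slide([t],x,y,12); print(np.round(r[:2],1),round(np.degrees(r[2])%360,1),round(f,4))
```

```text
pos [ 523.7 -240.4  181.8] cur psi -1.6 turn 81.5 j6 -0.54 ->~ -2.21 tilt 0.16
ROW [-81.5, 0.1, -0.1] [0.17, 0.55, 18.05]
[-0.27603213  0.51502178 -0.79188275] 9.634071095212958
[641.8 222.4] 206.7 0.0011
[638.3 123. ] 95.8 0.0012
[637.9  23.2] 110.7 0.0013
[ 659.1 -105.2] 196.2 0.0023
```

View pics/h4.png

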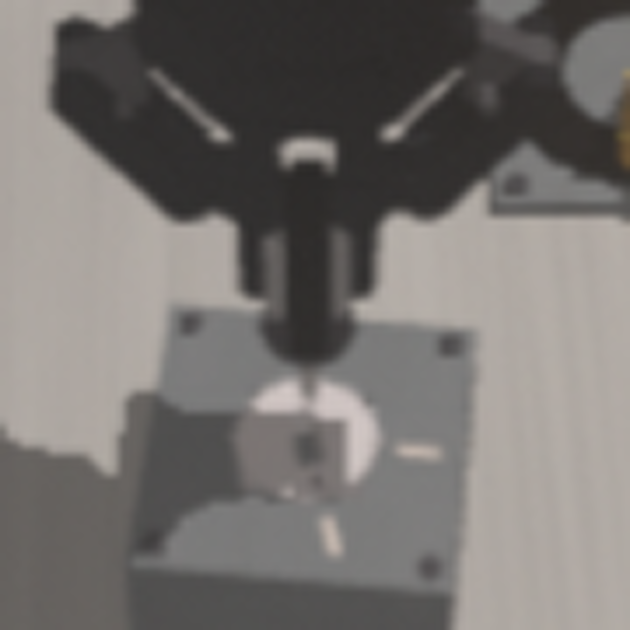

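The switch is on: the slot has turned to the second mark. The slide on dial 4 has been knocked to about (659,-105), so I'll put the key back first and then reset that slide.

>>> {"fn": "send_rows", "kwargs": {"commands": [[-10,0,0,0,0,2.2,-0.9],[-20,0,0,0,0,4.5,-0.9],[-30,0,0,0,0.1,7,-0.9],[-40,0,0,0,0.2,9.5,-0.9],[-50,0,0,0,0.3,12,-0.9],[-60,0,0,0,0.4,14.5,-0.9],[-70,0,0,0,0.5,17,-0.9],[-80,0,0,0,0.55,18,-0.9]]}}

```text
t: 40.33
eef_pos: [523.1, -421.5, 179.4]
tcp_rot: [0.157, 1.565, -0.154]
contact_force: [0.5, 0.1, -1.0]
grip_width: 9.2
```

Run:
```python
from meas import *
goal(524.1,-421,160,79.9)
```

```text
pos [ 523.1 -421.5  179.4] cur psi 78.6 turn 1.3 j6 -2.17 ->~ -2.19 tilt 0.11
ROW [-1.3, -0.0, -0.1] [1.94, 0.06, 0.08]
```

>>> {"fn": "send_rows", "kwargs": {"commands": [[-1.3,0,0,0,0.05,0.1,-0.9],[-1.3,0,0,0.8,0.05,0.1,-0.9],[-1.3,0,0,1.6,0.05,0.1,-0.9],[-1.3,0,0,2.4,0.05,0.1,-0.9],[-1.3,0,0,3.1,0.05,0.1,-0.9],[-1.3,0,0,3.6,0.05,0.1,-0.9],[-1.3,0,0,3.9,0.05,0.1,-0.9],[-1.3,0,0,3.9,0.05,0.1,-0.9]]}}

```text
t: 41.32
eef_pos: [524.2, -421.1, 140.3]
tcp_rot: [0.14, 1.566, -0.137]
contact_force: [-0.4, -0.2, -0.1]
grip_width: 9.9
```

Run:
```python
from meas import *
goal(524.1,-421,119.5,79.9); print(robot.observe()["contact_force"])
s2=snapshot("side");crop(s2,210,310,100,100,6,"pics/h5.png")
```

```text
pos [ 524.2 -421.1  140.3] cur psi 79.9 turn -0.0 j6 -2.19 ->~ -2.19 tilt 0.12
ROW [0.0, -0.0, -0.1] [2.08, 0.01, -0.01]
[-0.37779749 -0.16698465 -0.0814171 ]
```

View pics/h5.png

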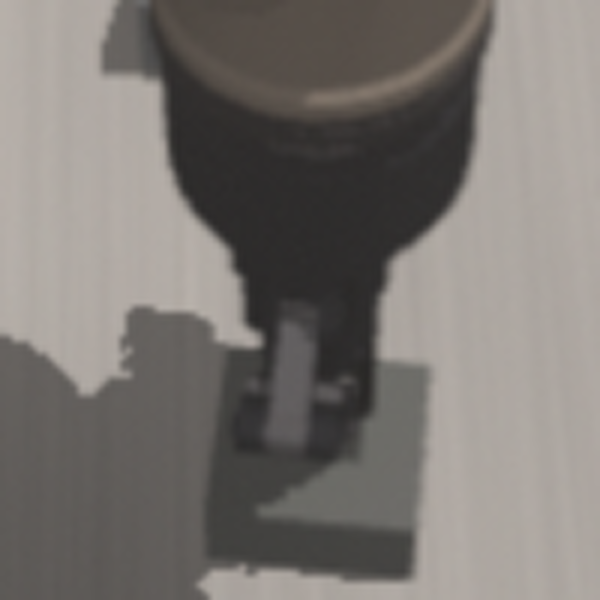

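No resistance, so I'll lower it home.

>>> {"fn": "send_rows", "kwargs": {"commands": [[0,0,0,0.5,0,0,-0.9],[0,0,0,1,0,0,-0.9],[0,0,0,1.5,0,0,-0.9],[0,0,0,1.9,0,0,-0.9],[0,0,0,2.1,0,0,-0.9],[0,0,0,2.1,0,0,-0.9]]}}

```text
t: 42.12
eef_pos: [524.3, -421.2, 119.6]
tcp_rot: [0.139, 1.566, -0.137]
contact_force: [-0.2, 0.0, 0.3]
grip_width: 9.3
```

>>> {"fn": "send_rows", "kwargs": {"commands": [[0,0,0,0.08,0,0,-0.9],[0,0,0,0.08,0,0,-0.7],[0,0,0,0.08,0,0,-0.3],[0,0,0,0.08,0,0,0],[0,0,0,0,0,0,0],[0,0,0,-2,0,0,0.2],[0,0,0,-5,0,0,0.5],[0,0,0,-8,0,0,1]]}}

```text
t: 43.12
eef_pos: [524.2, -421.3, 200.4]
tcp_rot: [0.14, 1.566, -0.137]
contact_force: [1.0, -0.4, 0.0]
grip_width: 79.9
```

Run:
```python
from meas import *
s2=snapshot("side");crop(s2,210,310,100,100,6,"pics/h6.png")
goal(560,0,205,20)
```

```text
pos [ 525.4 -422.4  205.3] cur psi 79.9 turn -59.9 j6 -2.19 ->~ -0.46 tilt 0.38
ROW [59.9, 0.4, -0.1] [-0.1, 42.2, -3.98]
```

View pics/h6.png

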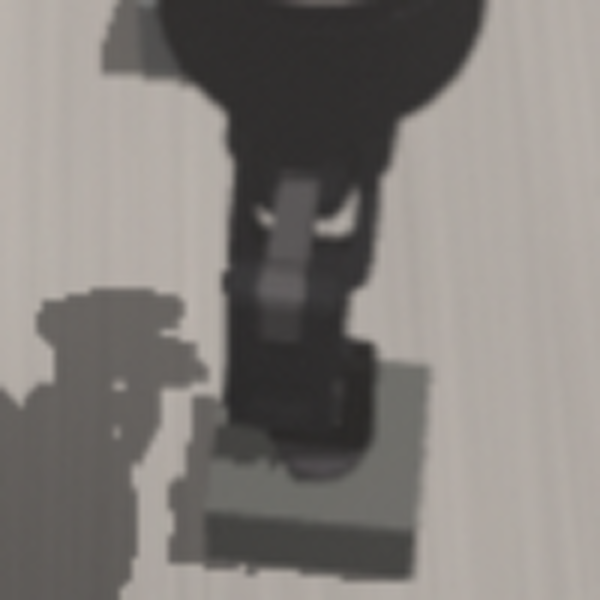

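Run:
```python
from meas import *
import pickle
s=snapshot("side");t=snapshot("top"); pickle.dump((t,s),open("p7.pkl","wb"))
crop(t,280,150,80,80,5,"pics/a1.png"); crop(s,265,200,80,80,5,"pics/a2.png")
cv2.imwrite("pics/i1.png",np.hstack([cv2.imread("pics/a1.png"),cv2.imread("pics/a2.png")]))
for z in (0,8,12):
    r,f=fit_slide([t],660,-105,z); print(z,np.round(r[:2],1),round(np.degrees(r[2])%360,1),round(f,4))
    r,f=fit_slide([s],660,-110,z); print(z,"side",np.round(r[:2],1),round(np.degrees(r[2])%360,1),round(f,4))
```

```text
0 [ 662.4 -106.3] 195.6 0.0017
0 side [ 659.2 -100.9] 74.6 0.0068
8 [ 660.2 -105.5] 196.0 0.002
8 side [ 657.7 -107.9] 77.3 0.0069
12 [ 659.1 -105.2] 195.7 0.0023
12 side [ 657.9 -110.8] 201.7 0.008
```

View pics/i1.png

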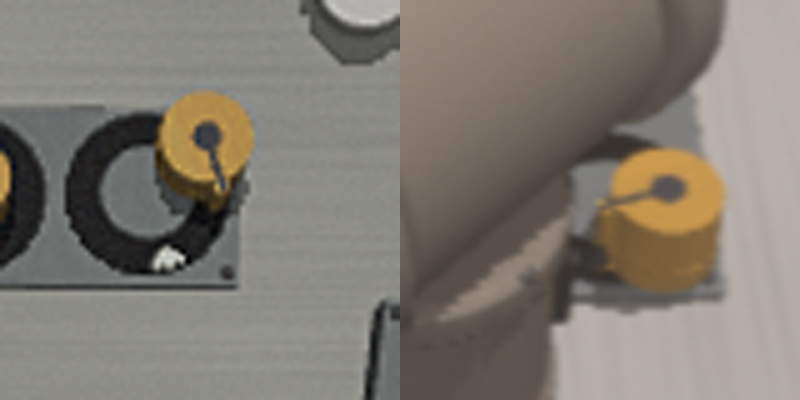

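Run:
```python
from meas import *
goal(657.8,-107.8,185,107)
```

```text
pos [ 524.8 -421.9  201.5] cur psi 79.9 turn 27.1 j6 -2.19 ->~ -2.14 tilt 0.21
ROW [-27.1, 0.2, 0.1] [1.66, 33.25, 7.59]
```

>>> {"fn": "send_rows", "kwargs": {"commands": [[-4,0,0,0,4,1,1],[-9,0,0,0,9,2,1],[-14,0,0,0,15,3.4,1],[-19,0,0,0.5,21,4.8,1],[-24,0,0,1,27,6.2,1],[-27,0,0,1.6,31.5,7.2,1],[-27,0.2,0.1,1.6,33.25,7.6,1],[-27,0.2,0.1,1.6,33.25,7.6,1]]}}

```text
t: 44.28
eef_pos: [657.8, -107.2, 184.7]
tcp_rot: [-0.232, 1.56, 0.233]
contact_force: [-0.9, -0.4, 0.0]
grip_width: 85.3
```

Run:
```python
from meas import *
s=snapshot("side"); crop(s,255,180,110,110,5,"pics/i2.png")
goal(657.8,-107.8,98,107)
```

```text
pos [ 657.6 -108.6  185. ] cur psi 106.9 turn 0.1 j6 -2.14 ->~ -2.14 tilt 0.06
ROW [-0.1, -0.1, -0.0] [8.7, 0.07, 0.05]
```

View pics/i2.png

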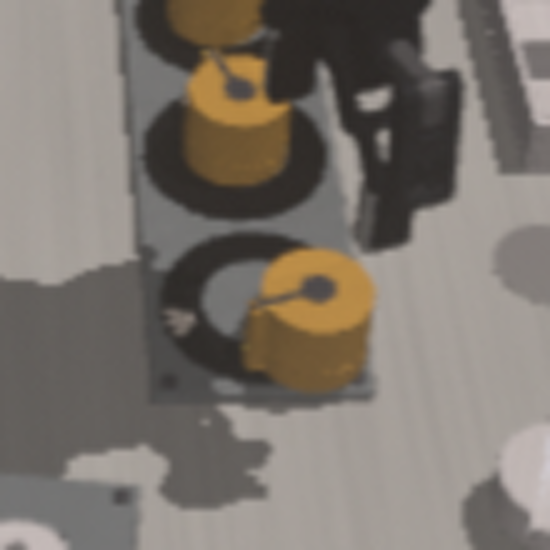

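>>> {"fn": "send_rows", "kwargs": {"commands": [[0,0,0,3,0.05,0.05,1],[0,0,0,6,0.05,0.05,1],[0,0,0,8.2,0.05,0.05,1],[0,0,0,8.7,0.05,0.05,1],[0,0,0,8.7,0.05,0.05,0.4],[0,0,0,8.7,0.05,0.05,0],[0,0,0,8.7,0.05,0.05,-0.3],[0,0,0,8.7,0.05,0.05,-0.3]], "newtons": 20}}

```text
t: 45.32
eef_pos: [658.4, -108.5, 99.5]
tcp_rot: [-0.233, 1.557, 0.23]
contact_force: [-1.3, -1.9, 6.4]
grip_width: 49.2
```

Run:
```python
from meas import *
s=snapshot("side"); crop(s,255,180,110,110,5,"pics/i3.png")
goal(657.8,-107.8,98,107); o=robot.observe(); print(o["contact_force"],o["grip_width"])
```

```text
pos [ 658.4 -108.5   99.5] cur psi 106.9 turn 0.1 j6 -2.14 ->~ -2.14 tilt 0.11
ROW [-0.1, 0.0, 0.1] [0.15, 0.08, -0.04]
[-1.04808532 -2.20695859  6.56536472] 49.03256437843823
```

View pics/i3.png

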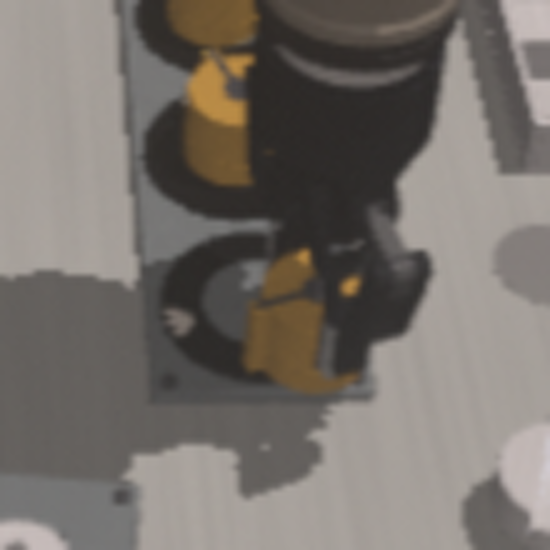

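>>> {"fn": "send_rows", "kwargs": {"commands": [[0,0,0,0,0,0,-0.3],[0,0,0,-1,0,0,-0.3],[0,0,0,-2,0,0,-0.3],[0,0,0,-2.5,0,0,-0.3],[0,0,0,-2.5,0,0,-0.3]], "newtons": 40}}

```text
t: 46.0
eef_pos: [658.7, -108.4, 125.2]
tcp_rot: [-0.233, 1.556, 0.23]
contact_force: [-0.2, 0.3, -2.3]
grip_width: 48.8
```

Run:
```python
from meas import *
goal(637,-79,118,107); o=robot.observe(); print(o["contact_force"],o["grip_width"])
```

```text
pos [ 658.7 -108.4  125.2] cur psi 106.9 turn 0.1 j6 -2.14 ->~ -2.1 tilt 0.17
ROW [-0.1, 0.1, 0.1] [0.71, 3.45, -1.22]
[-0.21289461  0.27793582 -2.33200709] 48.780259044746934
```

>>> {"fn": "send_rows", "kwargs": {"commands": [[0,0,0,0,1,-0.3,-0.3],[0,0,0,0,2,-0.7,-0.3],[0,0,0,0.3,3,-1,-0.3],[0,0,0,0.6,3.4,-1.2,-0.3],[0,0,0,0.7,3.4,-1.2,-0.3],[0,0,0,0.7,3.4,-1.2,-0.3]]}}

```text
t: 46.75
eef_pos: [637.4, -79.6, 118.0]
tcp_rot: [-0.233, 1.556, 0.23]
contact_force: [0.2, 0.5, -1.5]
grip_width: 48.5
```

Run:
```python
from meas import *
s=snapshot("side"); crop(s,255,180,110,110,5,"pics/i4.png")
goal(637,-79,99,107); o=robot.observe(); print(o["contact_force"],o["grip_width"])
```

```text
pos [637.5 -79.7 118.1] cur psi 106.9 turn 0.1 j6 -2.11 ->~ -2.11 tilt 0.19
ROW [-0.1, 0.1, 0.2] [1.91, 0.09, -0.03]
[-0.1405668  -0.36819602 -1.72166362] 48.94610450937989
```

View pics/i4.png

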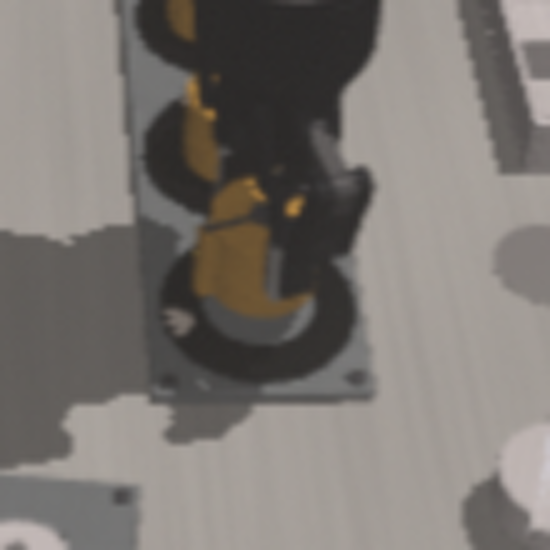

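>>> {"fn": "send_rows", "kwargs": {"commands": [[0,0,0,0.8,0.05,0,-0.3],[0,0,0,1.5,0.05,0,-0.3],[0,0,0,1.85,0.05,0,-0.3],[0,0,0,1.95,0.05,0,-0.3],[0,0,0,1.95,0.05,0,-0.3]]}}

```text
t: 47.42
eef_pos: [637.0, -79.2, 99.7]
tcp_rot: [-0.233, 1.557, 0.23]
contact_force: [-5.2, 1.4, 9.1]
grip_width: 48.8
```

Touching. I'll release it and back off.

>>> {"fn": "send_rows", "kwargs": {"commands": [[0,0,0,0,0,0,0.2],[0,0,0,0,0,0,0.7],[0,0,0,0,0,0,0.9],[0,0,0,0,0,0,0.9],[0,0,0,-2,0,0,0.9],[0,0,0,-5,0,0,0.9],[0,0,0,-9,0,0,0.9],[0,0,0,-9,0,0,0.9]]}}

```text
t: 48.42
eef_pos: [638.4, -79.4, 193.4]
tcp_rot: [-0.235, 1.55, 0.227]
contact_force: [0.7, 0.1, 0.5]
grip_width: 81.4
```

Run:
```python
from meas import *
goal(420,330,240,70)
```

```text
pos [638.4 -79.4 193.4] cur psi 106.9 turn -36.9 j6 -2.11 ->~ -0.67 tilt 0.54
ROW [36.9, 0.5, 0.2] [-5.0, 45.49, -8.96]
```

>>> {"fn": "send_rows", "kwargs": {"commands": [[6,0,0,-2,5.5,-1.1,0.9],[12,0,0,-4,11,-2.2,0.9],[18,0,0,-5,16.5,-3.3,0.9],[24,0,0,-5,22,-4.4,0.9],[30,0,0,-5,27.5,-5.5,0.9],[36,0,0,-5,33,-6.6,0.9],[36,0.5,0,-5,38.5,-7.7,0.9],[36,0.5,0,-5,45,-9,0.9]]}}

```text
t: 49.42
eef_pos: [421.8, 323.0, 239.3]
tcp_rot: [0.259, 1.555, -0.266]
contact_force: [0.7, -0.2, 0.4]
grip_width: 81.3
```

>>> {"fn": "send_rows", "kwargs": {"commands": [[0,0,0,0,0,0,0.9],[0,0,0,0,0,0,0.9],[0,0,0,0,0,0,0.9]]}}

```text
t: 49.8
eef_pos: [422.6, 321.8, 238.9]
tcp_rot: [0.26, 1.555, -0.267]
contact_force: [0.3, -0.5, -0.1]
grip_width: 81.0
```

Run:
```python
from meas import *
import pickle
s=snapshot("side");t=snapshot("top"); pickle.dump((t,s),open("p8.pkl","wb"))
for x,y in ((639,222),(639,122),(638,20),(638,-78)):
    r,f=fit_slide([t],x,y,12); print(np.round(r[:2],1),round(np.degrees(r[2])%360,1),round(f,4))
crop(t,170,140,190,100,4,"pics/j1.png"); crop(s,250,120,90,150,4,"pics/j2.png"); crop(s,210,260,140,150,4,"pics/j3.png"); crop(t,340,150,120,100,6,"pics/j4.png")
r,f=fit_key(s,524.4,-426,-.1,62,64,"pics/ks.png"); print("side",r[:2],np.degrees(r[2]),f)
r,f=fit_key(t,524.4,-417,-.1,62,52,"pics/kt.png"); print("top",r[:2],np.degrees(r[2]),f)
```

```text
[641.9 222.5] 206.8 0.0012
[638.3 122.9] 95.9 0.0012
[637.9  23.2] 110.8 0.0013
[638.3 -76.5] 196.9 0.001
side [ 524.45859822 -426.56215911] -4.932592444534487 0.02270370163023472
top [ 525.10082623 -417.45190074] -15.508400962036934 0.005913198459893465
```

View pics/j1.png

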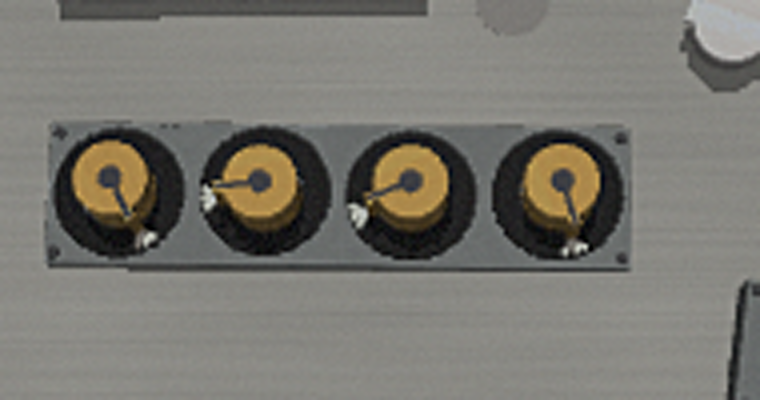

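View pics/j2.png

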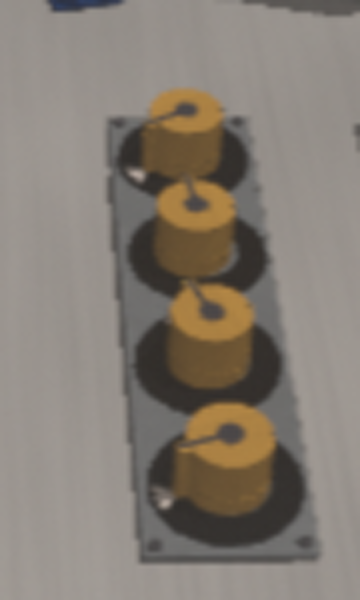

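View pics/j3.png

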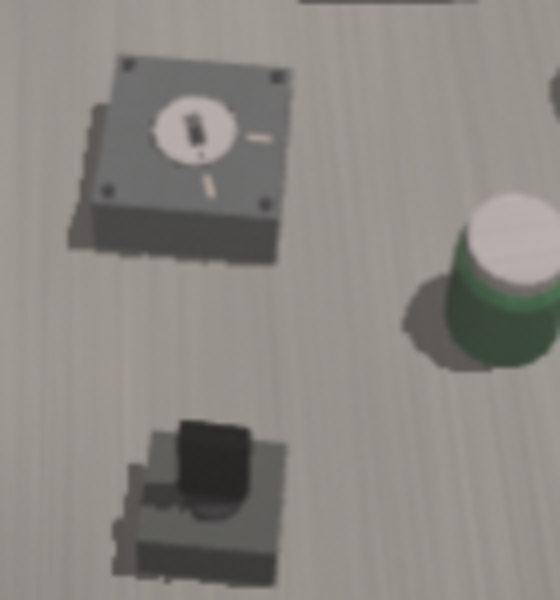

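View pics/j4.png

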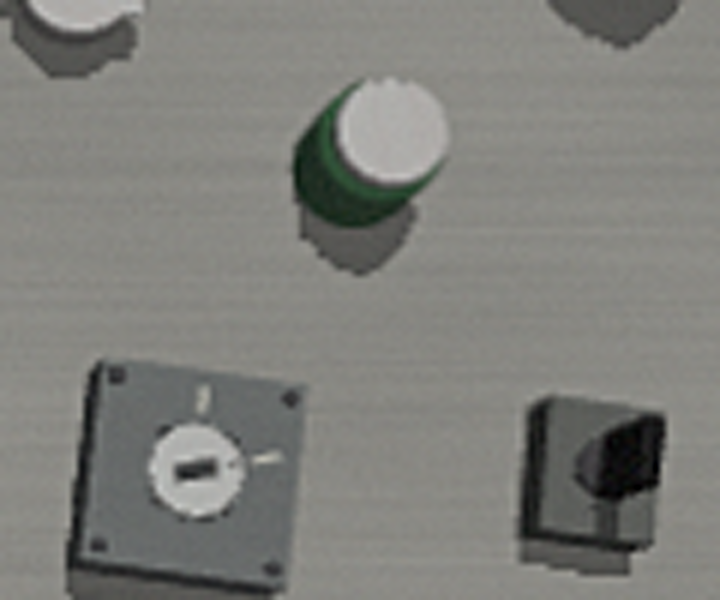

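Run:
```python
from h import *
print(robot.finish_job(), robot.observe()["t"])
```

```text
the job is handed in; nothing more can be done
the job is handed in; nothing more can be done
```

The job is done and handed in at about 50 s, though the robot gives no verdict. All four brass slides stand on the four dials, the switch is on, and the key is back in its holder.

- **Slides:** before I turned the key, the top view had every slide within about 2 mm of its dial centre and 3° of its arrow. The slide on dial 4 was then knocked about 35 mm aside, which I noticed after pulling the key out. I put the key back first, then picked that slide up and set it again. In the last pictures all four are within about 2 mm and 2°, and upright.
- **Switch:** the key went fully home, with about 5 N felt at the bottom. I turned it clockwise until the torque rose to about 0.5 N·m at the stop, backed off to unload it, and pulled it straight out. The slot points at the "on" mark in both views.
- **Key and jar:** the key is upright and fully home in its holder, within about 1 mm of where it started. The jar is still standing, and the arm is clear of everything.

**Checks that disagreed:** the two cameras differed by 5–10 mm in y, so I corrected them using known gripper positions. Side-view fits of the slides were often unreliable because other slides or the arm were in the way, so the final slide figures come from the top view. Key angle estimates also differed, about -16° from the top and -5° from the side, and I gripped it at -10°.

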